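# Clamp blanks in the boring jig and start it

### The arm

A 6-joint arm with a two-finger parallel gripper is mounted at the origin on the work surface. World frame = base frame: x ahead of the robot, y to its left, z up, the work surface at z = 0. Lengths are in m, angles in rad, forces in N, time in s.
With the tool pointing down it reaches from about 0.3 to 0.875 m from the base axis. Payload 6.4 kg.
Tool frame: the origin (TCP) lies midway between the tips of the shut fingers; the grasp point (between the pads) lies r.grip_point_offset behind it (r.grip_point_offset is the distance from the TCP to the grasp point, in m); z points along the fingers, y is the line along which they close (so a half turn about z gives the same grasp; the last joint's range is limited). The gripper opens to 88 mm and grips with 3 to 60 N. Pads are 18 mm wide; open, the fingers measure 123 mm over their backs; the gripper's body (75 mm by 187 mm) begins 45 mm behind the grasp point.
Start: joints at [1.026, 0.181, 1.607, -0, 1.354, -0.206], TCP at [0.191, 0.542, 0.239] pointing down, gripper open.
Joint ranges: [-2.99, 2.99], [-0.89, 2.07], [0.3, 2.58], [-1.14, 4.28], [0, 2.63], [-3.12, 3.12]. Speed limits (rad/s): [2.57, 2.57, 3.01, 3.14, 3.14, 3.14].

### API

Orientations are given as a rotation vector (axis times angle).
In Python, from rig import r gives the robot as it stands.
- The arm moves only by the tool play_rows, never from a script. Its argument "commands" is a list of rows, each an object with "claw": the finger opening in cm, from 0 to 8.81; "slide": the shift along the tool's x, y, z in cm, a list of three; "twist": the turn about the tool's z in rad. A call has 1 to 5 rows; each row is the pose to reach, as a shift and turn from the pose commanded when the call began, along the tool's axes at that moment; what a row does not reach only later rows make up. A row lasts 1/10 s, in which the tool goes at most 50 mm and 8.59 degrees, less where a joint would pass 70% of its speed; a pose out of reach is approached as far as the arm can. A call with a gripper value outside its range is refused whole. The fingers move at their own pace and stop on an object; "force" is the grip in N (left out, the last holds). Time passes only in rows, so rows that repeat a pose let the fingers close. It gives the time, the measured TCP pose, the force, the opening and the grip force at its end, in the units of the state.
- r.get_state(): the state, without advancing time (a new reading comes with each control period).
- r.grab_frame(name): name is "scene" or "top" or "wrist"; returns the picture (420x560x3 uint8, red, green, blue); there is no depth.
- r.camera_info(name): a dict with "camera_matrix" (3x3 intrinsics, pixels), "distortion" ([k1, k2, p1, p2, k3] as OpenCV has them; the pictures are not rectified), "rvec" (rotation vector, rad) and "tvec" (3), from world to camera coordinates, as OpenCV has them. Camera axes: x right, y down, z forward; pixel columns grow to the right and rows downward; lengths in m; the calibration is good to about 2 mm. A picture is of the moment at which its call begins: read the wrist's pose just before it. camera_info takes no time and is no camera call; for the wrist camera it gives the pose at the moment of the call.
- r.sign_off(): hands the job in; it is judged then, once.
The state is a dict: "time_s": time; "joint_pos": joint angles; "dq": joint speeds; "effort": joint torques, N m; "position": TCP position; "eef_rot": TCP orientation; "ft_force": force on the tool from outside, world axes, zero at the start; "ft_torque": the same for the moment, N m; "width": finger opening in m; "gripper_force": force on a finger pad.
Only numpy, scipy, OpenCV 4.12 (cv2) and the standard library are available. Lean on these libraries where they do the work, as an engineer would, in place of code of your own. Each camera call takes 0.05 s, during which the arm holds its last target. There are 200 camera calls.

### The job

Get the boring jig ready and start it: flip the red cam lever all the way up to open the clamp, lay every wooden blank from the mat in a bay of its own with its length running front to back between the bushing plate and the clamp bar, and, with the lever still up, turn the adjusting nut until its white pointer is at the green mark. Then flip the lever fully down so that the bar clamps the blanks against the bushing plate, and only after that swing the clear guard on the start box up and over until it stays, and press the green button beneath it fully in. Leave the guard up and the blanks clamped, and do not push about the glue bottle, the screwdriver or the jar.

Things in the scene. Friction and masses are not known exactly. Their poses are not given: they have to be found in the camera images.
- jig: Fixed grey boring jig, 290 x 260 mm (x, y). Origin: centre of its underside; x away from the robot, y left, z up. Four bays side by side, centres at y = -90, -30, 30, 90 mm, 50 mm wide, parted and bounded by black dividers 10 mm wide and 6 mm high, x = -60 to 40 mm; bay floor at z = 20 mm. A blank clamped home has its centre at x = -5, z = 36 mm.
- stop_face (a point): Middle of the stop: rear face (x = -60 mm in the jig) of the aluminium bushing plate with brass bushings at the jig's front, top at z = 60 mm. In front of it the red motor housing reaches x = -145 mm, top at z = 62 mm.
- bar_face (a point): Middle of the clamping face of the aluminium clamp bar (236 mm along y, z = 22 to 52 mm) opposite the stop. Lever fully up: at about x = 65 to 72 mm of the jig, so a blank has about 15 to 22 mm of play; lever down, no blanks: 45 to 48 mm. Sprung, about 1.5 N per mm, up to 12 mm; it pushes the blanks against the stop as the lever goes down.
- blank1: Wooden blank 1, origin at its centre, x along its length: light wood bar of square section with two dark scribed lines round it, 110 x 32 x 32 mm, 80 g, any long side may face up. All start lying on the black mat to the left; two to four of the four blanks are present.
- blank2: Wooden blank 2, origin at its centre, x along its length: light wood bar of square section with two dark scribed lines round it, 110 x 32 x 32 mm, 80 g, any long side may face up. All start lying on the black mat to the left; two to four of the four blanks are present.
- blank3: Wooden blank 3, origin at its centre, x along its length: light wood bar of square section with two dark scribed lines round it, 110 x 32 x 32 mm, 80 g, any long side may face up. All start lying on the black mat to the left; two to four of the four blanks are present.
- blank4: Wooden blank 4, origin at its centre, x along its length: light wood bar of square section with two dark scribed lines round it, 110 x 32 x 32 mm, 80 g, any long side may face up. All start lying on the black mat to the left; two to four of the four blanks are present.
- cam_lever (a joint): Cam lever of the jig: 0 = down (closed, lying level to the jig's +y side), grows as it is flipped up, 1.57 = upright, stop at 1.7. It turns about the jig's x axis (positive rotation about +x opens it) and stays where it is left (friction 0.2 N m). Counts as open above 1.2 and as fully down below 0.12.
- lever_hinge (a point): Pivot of the cam lever, at x = 105, y = 0, z = 85 mm in the jig, over a 34 mm wide post whose top is at z = 95 mm.
- lever_knob (a point): Centre of the lever's red knob, a cylinder of radius 11 mm and 26 mm long along the jig's x axis, 90 mm from the pivot. Pinched on its two flat ends (fingers closing along the jig's x), it can turn in the grip, so the tool can stay pointing down through the whole swing. The lever arm is a 12 mm bar.
- nut (a joint): Adjusting nut: angle about the vertical, grows clockwise seen from above; range -0.2 to 2.4 rad; at 0 its pointer points to the jig's -x. Friction 0.05 N m, stays where left. Starts 0.6 to 1.3 rad anticlockwise of the mark.
- nut_grip (a point): On the axis of the nut at a good height to grip: middle of an upright black bar 42 mm long (along the pointer), 14 mm thick, whose top is 13 mm above this point and whose foot, a disc of radius 19 mm, is 21 mm below it. It stands on a post of radius 30 mm topped by the white dial of radius 34 mm, and moves about 22 mm away from the bays with the clamp head when the lever goes up.
- nut_pointer (a point): Tip of the nut's white pointer, 28 mm from the nut's axis; it turns with the nut.
- mark (a point): Green mark on the white dial under the nut, 28 mm from the nut's axis; it differs from start to start. Pointer and mark within 5.5 mm counts as set.
- start_box: Fixed start box at the right, 120 x 100 x 50 mm, grey with yellow top; origin at the centre of its underside, x away from the robot.
- guard (a joint): Hinged guard, a clear plate 84 x 84 mm with orange skirts 18 mm deep: 0 = shut over the button, grows as it swings up; axis is the box's y axis at its far side (positive rotation about +y opens it). 90 g, it falls shut when let go before about 1.4 rad and falls on open to its stop at 2.0 rad beyond; up means above 1.6.
- guard_hinge (a point): On the guard's hinge axis, at x = 40, y = 0, z = 71.5 mm of the start box.
- guard_knob (a point): Centre of the orange cross bar on the guard, a cylinder of radius 7 mm and 26 mm long along the box's y axis, 68 mm in front of and 27 mm above the hinge when shut (23 mm above the clear plate). Pinched on its two flat ends it can turn in the grip while the guard swings.
- start_button (a joint): Green start button, radius 16 mm: 0 = out, 0.006 m = fully in (about 5 N), springs back. Pressed counts from 0.004 m.
- start_button_top (a point): Centre of the top face of the green button, at x = -18 mm of the start box; pressed straight down.
- glue_bottle: Bystander: white bottle with orange cap, 60 mm across, 150 mm high, origin at its foot. Leave alone.
- screwdriver: Bystander: screwdriver lying on the bench beyond the jig. Leave alone.
- dowel_jar: Bystander: glass jar, 70 mm across, 90 mm high, at the right near side, origin at its foot. Leave alone.
There are look-alikes about, which are no part of the job. Leave any blue, purple or turquoise look-alike of the blank2 alone.

How it is judged:
By the outcome, as a careful person would: the job done as asked, in the order asked, and still so for the second after the job is handed in, with the robot touching nothing.
Of blank1, blank2, blank3, blank4 only 2 to 4 are there at a start; the rules pass over those that are not, and their reading is None.
At some moment in a run one of blank1, blank2, blank3, blank4 may be knocked a few centimetres aside while the robot is not near it.
Once in a run the grip may slacken for a moment while it holds something.
It also fails if it takes over 210 s, if anything falls off the work surface, if the arm or the gripper's body presses on something with over 40 N, if the wrist force passes 120 N, or if a joint passes its speed limit or range.

## Working session

There is one attempt and no reset: what is moved stays moved. The work goes in short steps, Python scripts to look and compute and a tool call to move; the robot and the scene stay as the last step left them, time stands still between calls to the robot, and variables do not carry over. Pictures are saved under pics/ and viewed, at most 14 in all, crops included, and the job is handed in when it is done.

Besides the shell and the picture viewer there is one more tool, called after "Emit:" by a JSON object that holds its "op" and its "data", one argument or row to a line. play_rows: Moves the arm, as the interface text tells. Its arguments: {"type":"object","properties":{"commands":{"type":"array","items":{"type":"object","properties":{"claw":{"type":"number"},"slide":{"type":"array","items":{"type":"number"}},"twist":{"type":"number"}}}},"force":{"type":"number"}},"required":["commands"]}

```bash
ls; mkdir -p pics; python3 - <<'E'
from rig import r
import cv2,numpy as np
s=r.get_state();print(s['time_s'],s['position'],s['eef_rot'],s['width'],r.grip_point_offset)
for n in('scene','top'):
    im=r.grab_frame(n);cv2.imwrite(f'pics/{n}0.png',im[:,:,::-1])
    c=r.camera_info(n);print(n,c)
E
```

```text
pics
0.0 [0.19081746 0.54185915 0.23784815] [-5.29508188e-01 -3.09604973e+00  2.45869505e-03] 0.08794111713362572 0.0187
scene {'camera_matrix': array([[427.23471983,   0.        , 276.0071688 ],
       [  0.        , 427.23471983, 205.71818199],
       [  0.        ,   0.        ,   1.        ]]), 'distortion': array([0.03643252, 0.        , 0.        , 0.        , 0.        ]), 'rvec': array([ 1.8986532 ,  1.23694859, -0.65369353]), 'tvec': array([-0.21771921, -0.23275622,  1.65060481])}
top {'camera_matrix': array([[409.94566665,   0.        , 275.41555114],
       [  0.        , 409.94566665, 211.98351927],
       [  0.        ,   0.        ,   1.        ]]), 'distortion': array([-0.11230549,  0.        ,  0.        ,  0.        ,  0.        ]), 'rvec': array([ 2.10197561, -2.14185061,  0.1929857 ]), 'tvec': array([0.00914361, 0.57259226, 1.36043871])}
```

View pics/top0.png

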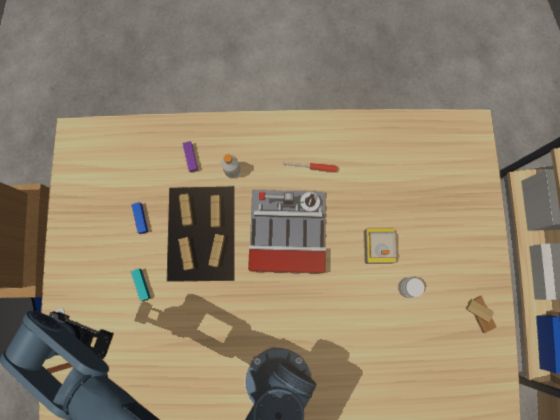

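View pics/scene0.png

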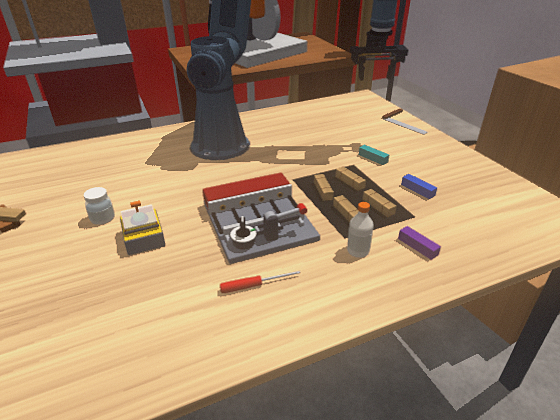

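Top view: four light-wood blanks on the mat at about (185,209), (215,211), (186,253) and (217,250). The blue, purple and turquoise bars at (139,218), (190,156) and (140,285) are look-alikes lying off the mat, and there is a brown piece at (482,312). The jig is at (288,232), the start box at (381,245) and the jar at (414,288). I'll check these in an enlarged crop.

```bash
cat > h.py <<'E'
import numpy as np,cv2
from rig import r
from scipy.spatial.transform import Rotation as R
def pix2w(c,uv,z):
    uv=np.array(uv,float).reshape(-1,1,2)
    n=cv2.undistortPoints(uv,c['camera_matrix'],c['distortion'])[:,0]
    Rm=cv2.Rodrigues(c['rvec'])[0];o=-Rm.T@c['tvec']
    d=np.c_[n,np.ones(len(n))]@Rm
    return o+d*((np.asarray(z)-o[2])/d[:,2])[:,None]
def proj(c,P):
    return cv2.projectPoints(np.array(P,float).reshape(-1,1,3),c['rvec'],c['tvec'],c['camera_matrix'],c['distortion'])[0][:,0]
def shot(n,f,box=None,k=1):
    c=r.camera_info(n);im=r.grab_frame(n)[:,:,::-1].copy()
    cv2.imwrite(f'pics/{f}_full.png',im)
    if box:
        x0,y0,x1,y1=box;im=cv2.resize(im[y0:y1,x0:x1],None,fx=k,fy=k,interpolation=cv2.INTER_CUBIC)
    cv2.imwrite(f'pics/{f}.png',im);return c,im
E
python3 - <<'E'
from h import *
im=cv2.imread('pics/top0.png');k=3.3
x0,y0,x1,y1=160,140,402,300
cv2.imwrite('pics/top0c.png',cv2.resize(im[y0:y1,x0:x1],None,fx=k,fy=k,interpolation=cv2.INTER_CUBIC))
# blank tops by colour
c=r.camera_info('top')
m=im[:,:,::-1].astype(int)
mat=np.zeros(im.shape[:2],np.uint8);mat[190:278,171:232]=255
w=((m[:,:,0]>95)&(mat>0)).astype(np.uint8)
n,l,st,ce=cv2.connectedComponentsWithStats(w)
for i in range(1,n):
    if st[i,4]>60:
        rc=cv2.minAreaRect(np.argwhere(l==i)[:,::-1].astype(np.float32))
        b=cv2.boxPoints(rc);W=pix2w(c,b,0.03)
        print(np.round(rc[0],1),st[i,4],W.mean(0).round(4),np.round([np.linalg.norm(W[0]-W[1]),np.linalg.norm(W[1]-W[2])],3), W[:,:2].round(3).tolist())
E
```

```text
[185.  209.1] 300 [0.5941 0.3182 0.03  ] [0.035 0.112] [[0.648, 0.344], [0.651, 0.309], [0.541, 0.293], [0.537, 0.327]]
[214.5 210.5] 288 [0.5869 0.2129 0.03  ] [0.032 0.111] [[0.643, 0.229], [0.642, 0.197], [0.531, 0.197], [0.532, 0.228]]
[215.9 250. ] 312 [0.4473 0.2067 0.03  ] [0.112 0.034] [[0.396, 0.235], [0.506, 0.211], [0.498, 0.178], [0.389, 0.202]]
[185.3 253.1] 313 [0.4383 0.3137 0.03  ] [0.035 0.111] [[0.49, 0.342], [0.496, 0.307], [0.387, 0.286], [0.381, 0.32]]
```

View pics/top0c.png

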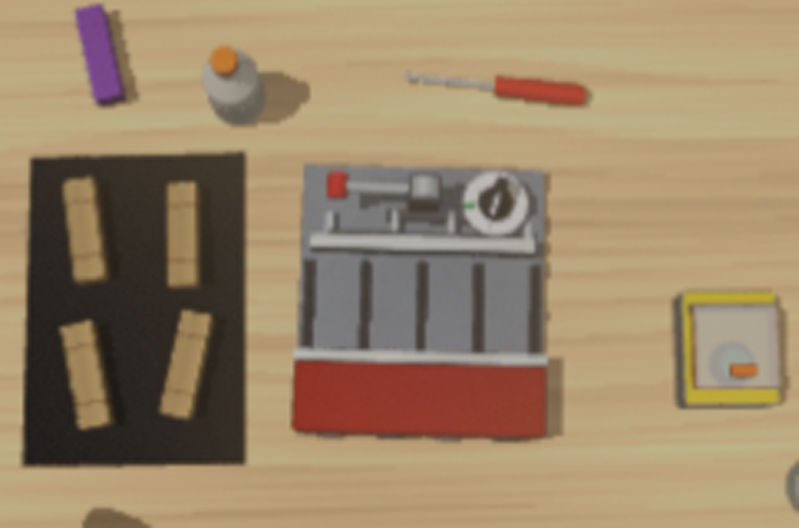

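The four mat bars at crop (85,230), (183,234), (86,374) and (187,364) are light wood with two dark lines and measure 111 x 33 mm, so they are the blanks. The purple, blue and turquoise bars are not. Next I'll fit the jig and box poses.

```bash
cat > fit.py <<'E'
from h import *
from scipy.optimize import least_squares
c=r.camera_info('top')
Rm=cv2.Rodrigues(c['rvec'])[0];print('cam',(-Rm.T@c['tvec']).round(3))
f=lambda p:(np.array(p,float)+.5)/3.3-.5+[160,140]
J=[((40,120,26),(309,262)),((40,60,26),(366,262)),((40,0,26),(423,263)),((40,-60,26),(479,264)),((40,-120,26),(535,265)),
((105,90,85),(338,184)),((145,130,20),(304,166)),((145,-130,20),(549,172)),((-145,130,62),(293,430)),((-145,-130,62),(546,437)),((-60,130,60),(296,352)),((-60,-130,60),(548,357))]
def T(p,P):
    a=np.cos(p[2]),np.sin(p[2]);P=np.array(P)/1000
    return np.c_[p[0]+a[0]*P[:,0]-a[1]*P[:,1],p[1]+a[1]*P[:,0]+a[0]*P[:,1],P[:,2]]
def fit(L,x0):
    P=[a for a,b in L];U=f([b for a,b in L])
    s=least_squares(lambda p:(proj(c,T(p,P))-U).ravel(),x0,loss='soft_l1');print(s.x.round(4));print((proj(c,T(s.x,P))-U).round(1).tolist());return s.x
pj=fit(J,[.5,-.05,0])
B=[((-28,0,98.5),(743,370)),((60,50,50),(680,292)),((60,-50,50),(775,293)),((-60,50,50),(680,405)),((-60,-50,50),(778,404))]
pb=fit(B,[.47,-.4,0])
print('nut z~.08',pix2w(c,f([(497,203),(470,206)]),[.09,.075]).round(4))
E
python3 fit.py
```

```text
cam [ 0.311 -0.005  1.443]
[ 0.5112 -0.0426 -0.0449]
[[0.3, -0.7], [0.1, -0.3], [-0.0, -0.1], [0.1, 0.0], [0.2, 0.1], [0.0, 1.4], [0.2, -0.4], [-1.2, -0.4], [-0.4, 0.9], [0.6, 0.8], [-0.4, -0.6], [0.1, -0.2]]
[ 0.4509 -0.3598 -0.0365]
[[-0.5, 0.2], [0.0, -0.6], [-0.2, -0.4], [0.7, 0.1], [-0.0, 0.7]]
nut z~.08 [[ 0.6006 -0.12    0.09  ]
 [ 0.6012 -0.0932  0.075 ]]
```

```bash
cat >> h.py <<'E'
JP=np.array([.5112,-.0426,-.0449]);BP=np.array([.4509,-.3598,-.0365])
def fr(p,x,y,z):
    c,s=np.cos(p[2]),np.sin(p[2]);return np.array([p[0]+c*x-s*y,p[1]+s*x+c*y,z])
def inv(p,w):
    c,s=np.cos(p[2]),np.sin(p[2]);d=np.asarray(w)[:2]-p[:2];return np.array([c*d[0]+s*d[1],-s*d[0]+c*d[1],w[2]])
def pose(s=None):
    s=s or r.get_state();M=R.from_rotvec(s['eef_rot']).as_matrix()
    return np.array(s['position']),np.arctan2(M[1,1],M[0,1]),M
def plan(*tg,step=.2,cur=None):
    """targets (xyz,theta) with theta = world yaw of tool y (half turns free if None-like); prints calls"""
    p,th,_=pose() if cur is None else (*cur,0)
    for t,a in tg:
        d=(a-th)
        n=max(1,int(np.ceil(np.linalg.norm(t-p)/step)),int(np.ceil(abs(d)/.65)));p0,a0=p,th
        for i in range(1,n+1):
            q=p0+(t-p0)*i/n;b=a0+d*i/n
            X=np.array([-np.sin(th),np.cos(th),0]);Y=np.array([np.cos(th),np.sin(th),0]);e=q-p
            rows=max(1,int(np.ceil(max(np.linalg.norm(e)/.045,abs(b-th)/.145))))
            print('slide',(100*np.array([X@e,Y@e,-e[2]])).round(2).tolist(),'twist',round(th-b,3),'rows>=',rows)
            p,th=q,b
    return p,th
E
python3 - <<'E'
from h import *
p,th,M=pose();print(p,th,M[:,2].round(3))
plan((fr(JP,.105,.06,.25),JP[2]),(fr(JP,.105,.09,.20),JP[2]))
E
```

```text
[0.19084918 0.54191288 0.23795045] 1.2320233631188178 [-0.001 -0.001 -1.   ]
slide [-14.49, -8.92, -0.3] twist 0.319 rows>= 4
slide [-16.56, -3.93, -0.3] twist 0.319 rows>= 4
slide [-16.95, 1.47, -0.3] twist 0.319 rows>= 4
slide [-15.64, 6.71, -0.3] twist 0.319 rows>= 4
slide [3.0, -0.0, 5.0] twist 0.0 rows>= 2
```

Emit:
{"op": "play_rows", "data": {
  "commands": [
    {"slide": [-14.5,-8.9,-0.3],"twist": 0.32},
    {"slide": [-14.5,-8.9,-0.3],"twist": 0.32},
    {"slide": [-14.5,-8.9,-0.3],"twist": 0.32},
    {"slide": [-14.5,-8.9,-0.3],"twist": 0.32},
    {"slide": [-14.5,-8.9,-0.3],"twist": 0.32}
  ]
}}

```text
invalid input
```

Emit:
{"op": "play_rows", "data": {
  "commands": [
    {"slide": [-16.6,-3.9,-0.3],"twist": 0.32},
    {"slide": [-16.6,-3.9,-0.3],"twist": 0.32},
    {"slide": [-16.6,-3.9,-0.3],"twist": 0.32},
    {"slide": [-16.6,-3.9,-0.3],"twist": 0.32},
    {"slide": [-16.6,-3.9,-0.3],"twist": 0.32}
  ]
}}

```text
invalid input
```

Emit:
{"op": "play_rows", "data": {
  "commands": [
    {"slide": [-17,1.5,-0.3],"twist": 0.32},
    {"slide": [-17,1.5,-0.3],"twist": 0.32},
    {"slide": [-17,1.5,-0.3],"twist": 0.32},
    {"slide": [-17,1.5,-0.3],"twist": 0.32},
    {"slide": [-17,1.5,-0.3],"twist": 0.32}
  ]
}}

```text
invalid input
```

Emit:
{"op": "play_rows", "data": {
  "commands": [
    {"slide": [-15.6,6.7,-0.3],"twist": 0.32},
    {"slide": [-15.6,6.7,-0.3],"twist": 0.32},
    {"slide": [-15.6,6.7,-0.3],"twist": 0.32},
    {"slide": [-15.6,6.7,-0.3],"twist": 0.32},
    {"slide": [-15.6,6.7,-0.3],"twist": 0.32}
  ]
}}

```text
invalid input
```

```bash
python3 - <<'E'
from h import *
s=r.get_state();p,th,M=pose(s);print(s['time_s'],p,th,inv(JP,p).round(4))
c,im=shot('wrist','w1',(0,0,560,420),1.4)
Rm=cv2.Rodrigues(c['rvec'])[0];print('cam',inv(JP,-Rm.T@c['tvec']).round(3),Rm[2].round(3))
for n,P in dict(knob=(.105,.09,.085),hinge=(.105,0,.085),d0=(.04,0,.026),d60=(.04,-.06,.026),d120=(.04,.06,.026)).items(): print(n,(proj(c,fr(JP,*P))*1.4).round(0))
E
```

```text
0.1 [0.19084918 0.54191288 0.23795045] 1.2320233631188178 [-0.3463  0.5695  0.238 ]
cam [-0.423  0.592  0.384] [ 0.288 -0.103 -0.952]
knob [[101. 756.]]
hinge [[ 44. 754.]]
d0 [[ 36. 682.]]
d60 [[  3. 683.]]
d120 [[ 73. 680.]]
```

View pics/w1.png

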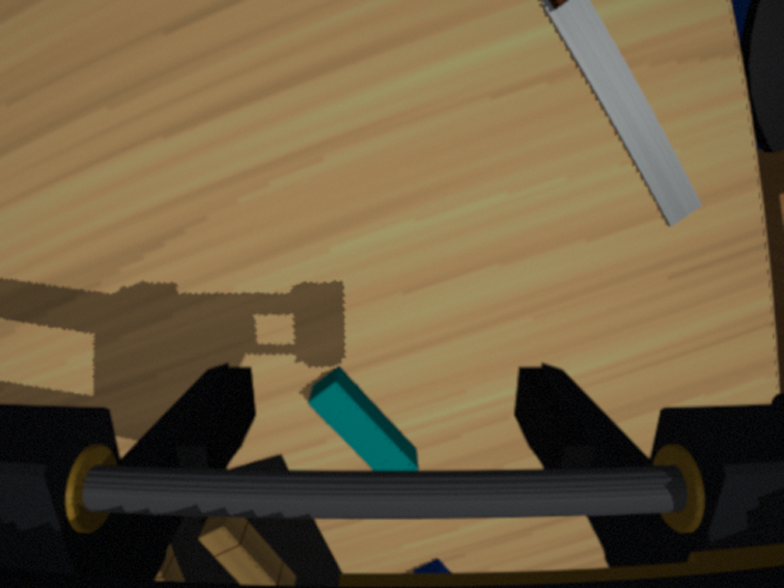

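The wrist picture only shows the bench near the start pose, because the moves were refused. Every row probably needs a `claw` value.

Emit:
{"op": "play_rows", "data": {
  "commands": [
    {"claw": 8.8,"slide": [-14.5,-8.9,-0.3],"twist": 0.32},
    {"claw": 8.8,"slide": [-14.5,-8.9,-0.3],"twist": 0.32},
    {"claw": 8.8,"slide": [-14.5,-8.9,-0.3],"twist": 0.32},
    {"claw": 8.8,"slide": [-14.5,-8.9,-0.3],"twist": 0.32},
    {"claw": 8.8,"slide": [-14.5,-8.9,-0.3],"twist": 0.32}
  ]
}}

```text
time_s: 0.65
position: [0.2999, 0.4083, 0.2417]
eef_rot: [1.022, 2.97, -0.001]
ft_force: [-0.5, 0.9, 0.2]
width: 0.088
gripper_force: 0.0
```

Emit:
{"op": "play_rows", "data": {
  "commands": [
    {"claw": 6,"slide": [-16.6,-3.9,-0.3],"twist": 0.32},
    {"claw": 6,"slide": [-16.6,-3.9,-0.3],"twist": 0.32},
    {"claw": 6,"slide": [-16.6,-3.9,-0.3],"twist": 0.32},
    {"claw": 6,"slide": [-16.6,-3.9,-0.3],"twist": 0.32},
    {"claw": 6,"slide": [-16.6,-3.9,-0.3],"twist": 0.32}
  ]
}}

```text
time_s: 1.15
position: [0.4069, 0.2767, 0.2446]
eef_rot: [1.481, 2.77, -0.0]
ft_force: [-0.3, 0.2, 0.2]
width: 0.0598
gripper_force: 0.0
```

Emit:
{"op": "play_rows", "data": {
  "commands": [
    {"claw": 6,"slide": [-17,1.5,-0.3],"twist": 0.32},
    {"claw": 6,"slide": [-17,1.5,-0.3],"twist": 0.32},
    {"claw": 6,"slide": [-17,1.5,-0.3],"twist": 0.32},
    {"claw": 6,"slide": [-17,1.5,-0.3],"twist": 0.32},
    {"claw": 6,"slide": [-17,1.5,-0.3],"twist": 0.32}
  ]
}}

```text
time_s: 1.65
position: [0.5139, 0.1447, 0.2474]
eef_rot: [-1.902, -2.5, 0.0]
ft_force: [-0.3, 0.6, 0.6]
width: 0.0599
gripper_force: 0.0
```

Emit:
{"op": "play_rows", "data": {
  "commands": [
    {"claw": 6,"slide": [-15.6,6.7,-0.3],"twist": 0.32},
    {"claw": 6,"slide": [-15.6,6.7,-0.3],"twist": 0.32},
    {"claw": 6,"slide": [-15.6,6.7,-0.3],"twist": 0.32},
    {"claw": 6,"slide": [-15.6,6.7,-0.3],"twist": 0.32},
    {"claw": 6,"slide": [-15.6,6.7,-0.3],"twist": 0.32}
  ]
}}

```text
time_s: 2.15
position: [0.6201, 0.0133, 0.25]
eef_rot: [-2.274, -2.166, 0.0]
ft_force: [-0.2, 0.5, 0.1]
width: 0.0599
gripper_force: 0.0
```

```bash
python3 - <<'E'
from h import *
s=r.get_state();p,th,M=pose(s);print(s['time_s'],p,th,inv(JP,p).round(4))
c,im=shot('wrist','w2',(0,0,560,420),1.4)
Rm=cv2.Rodrigues(c['rvec'])[0];print('cam',inv(JP,-Rm.T@c['tvec']).round(3),Rm[2].round(3))
for n,P in dict(knob=(.105,.09,.085),hinge=(.105,0,.085),d0=(.04,0,.026),d60=(.04,-.06,.026),d120=(.04,.06,.026)).items(): print(n,(proj(c,fr(JP,*P))*1.4).round(0))
plan((fr(JP,.105,.09,.20),JP[2]))
E
```

```text
2.15 [0.62010321 0.01325755 0.25001193] -0.048736831825503986 [0.1063 0.0607 0.25  ]
cam [0.106 0.139 0.396] [-0.015 -0.305 -0.952]
knob [[383. 224.]]
hinge [[384. 354.]]
d0 [[303. 324.]]
d60 [[307. 390.]]
d120 [[299. 251.]]
slide [2.8, -0.03, 5.0] twist -0.003 rows>= 2
```

View pics/w2.png

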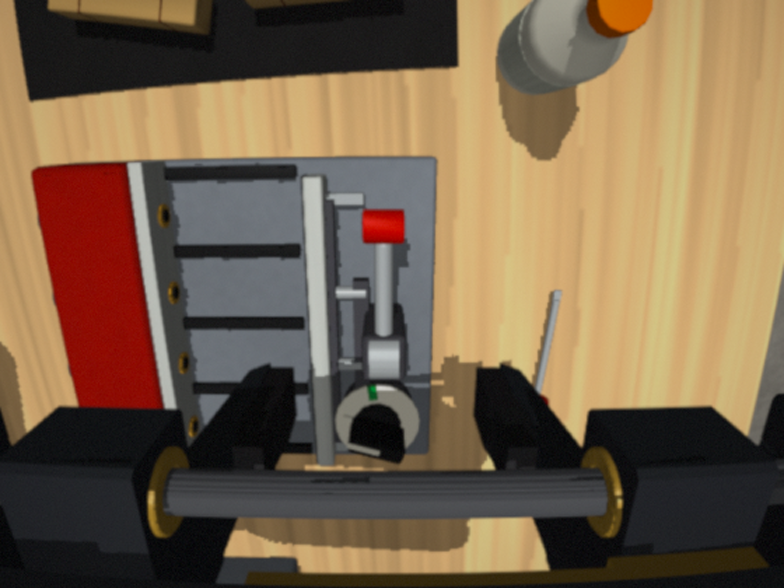

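The wrist view shows the red knob at (383,226), against a predicted (383,224), so the jig pose holds. The green mark is at (373,392) and the pointer tip is near (365,450). Next I'll descend on the knob and pinch it.

Emit:
{"op": "play_rows", "data": {
  "commands": [
    {"claw": 6,"slide": [2.9,-0.1,5],"twist": 0},
    {"claw": 6,"slide": [2.9,-0.1,10],"twist": 0},
    {"claw": 6,"slide": [2.9,-0.1,13],"twist": 0},
    {"claw": 6,"slide": [2.9,-0.1,16],"twist": 0},
    {"claw": 6,"slide": [2.9,-0.1,18.4],"twist": 0}
  ]
}}

```text
time_s: 2.7
position: [0.6172, 0.0456, 0.0646]
eef_rot: [-2.268, -2.169, 0.002]
ft_force: [0.7, 0.5, -0.3]
width: 0.06
gripper_force: 0.0
```

Emit:
{"op": "play_rows", "data": {
  "commands": [
    {"claw": 2,"slide": [0,0,0],"twist": 0},
    {"claw": 2,"slide": [0,0,0],"twist": 0},
    {"claw": 2,"slide": [0,0,0],"twist": 0},
    {"claw": 2,"slide": [0,0,0],"twist": 0},
    {"claw": 2,"slide": [0,0,0],"twist": 0}
  ],
  "force": 20
}}

```text
time_s: 3.2
position: [0.6205, 0.042, 0.0682]
eef_rot: [2.273, 2.167, 0.002]
ft_force: [0.2, 2.1, 1.9]
width: 0.0252
gripper_force: 20.0
```

```bash
python3 - <<'E'
from h import *
s=r.get_state();p,th,M=pose(s);print(s['time_s'],p,th,inv(JP,p).round(4),s['width'],s['gripper_force'])
E
```

```text
3.2 [0.62049434 0.04199666 0.06822886] -0.04806599479040335 [0.1054 0.0894 0.0682] 0.02524561591241833 20.00164456665516
```

Gripped at 25.2 mm wide, which matches the 26 mm knob. Now I'll swing the lever up.

Emit:
{"op": "play_rows", "data": {
  "commands": [
    {"claw": 2,"slide": [-0.1,0,-1.4],"twist": 0},
    {"claw": 2,"slide": [-0.45,0,-2.8],"twist": 0},
    {"claw": 2,"slide": [-1.0,0,-4.15],"twist": 0},
    {"claw": 2,"slide": [-1.8,0,-5.35],"twist": 0},
    {"claw": 2,"slide": [-2.7,0,-6.45],"twist": 0}
  ]
}}

```text
time_s: 3.7
position: [0.619, 0.0139, 0.1325]
eef_rot: [2.273, 2.166, 0.001]
ft_force: [6.8, -1.7, -8.8]
width: 0.0253
gripper_force: 20.0
```

Emit:
{"op": "play_rows", "data": {
  "commands": [
    {"claw": 2,"slide": [-1.1,0,-0.9],"twist": 0},
    {"claw": 2,"slide": [-2.35,0,-1.65],"twist": 0},
    {"claw": 2,"slide": [-3.7,0,-2.15],"twist": 0},
    {"claw": 2,"slide": [-5.1,0,-2.45],"twist": 0},
    {"claw": 2,"slide": [-6.5,0,-2.55],"twist": 0}
  ]
}}

```text
time_s: 4.2
position: [0.616, -0.0505, 0.1567]
eef_rot: [2.275, 2.167, 0.004]
ft_force: [13.2, 4.6, -15.9]
width: 0.026
gripper_force: 20.0
```

```bash
python3 - <<'E'
from h import *
s=r.get_state();p,th,M=pose(s);print(s['time_s'],p,th,inv(JP,p).round(4),s['width'],s['gripper_force'],s['ft_force'])
c=r.camera_info('top');im=r.grab_frame('top')[:,:,::-1];cv2.imwrite('pics/t2.png',im)
E
```

```text
4.2 [ 0.61598587 -0.0504812   0.15665582] -0.04864863147820032 [ 0.105  -0.0032  0.1567] 0.025967105638653815 20.000358084216714 [ 13.23488107   4.57968029 -15.92541249]
```

Emit:
{"op": "play_rows", "data": {
  "commands": [
    {"claw": 6,"slide": [0,0,0],"twist": 0},
    {"claw": 6,"slide": [0,0,0],"twist": 0},
    {"claw": 6,"slide": [0,0,-4],"twist": 0},
    {"claw": 6,"slide": [0,0,-8],"twist": 0},
    {"claw": 6,"slide": [-2.7,0,-11.5],"twist": 0}
  ]
}}

```text
time_s: 4.75
position: [0.6137, -0.075, 0.2742]
eef_rot: [-2.27, -2.171, -0.001]
ft_force: [1.2, 0.0, 0.1]
width: 0.0599
gripper_force: 0.0
```

Emit:
{"op": "play_rows", "data": {
  "commands": [
    {"claw": 6,"slide": [0,0,0],"twist": 0},
    {"claw": 6,"slide": [0,0,0],"twist": 0}
  ]
}}

```text
time_s: 4.95
position: [0.6141, -0.0777, 0.2731]
eef_rot: [2.274, 2.165, 0.001]
ft_force: [0.0, 0.9, -0.7]
width: 0.0599
gripper_force: 0.0
```

```bash
python3 - <<'E'
from h import *
s=r.get_state();p,th,M=pose(s);print(s['time_s'],inv(JP,p).round(4),s['ft_force'])
c,im=shot('wrist','w3',(150,120,390,300),3.3)
for n,P in dict(nut=(.115,-.073,.09),knob=(.105,-.003,.175)).items(): print(n,((proj(c,fr(JP,*P))-[150,120])*3.3).round(0))
E
```

```text
4.95 [ 0.1044 -0.0304  0.2731] [ 0.04936583  0.92874419 -0.73217966]
nut [[447. 358.]]
knob [[415. 189.]]
```

View pics/w3.png

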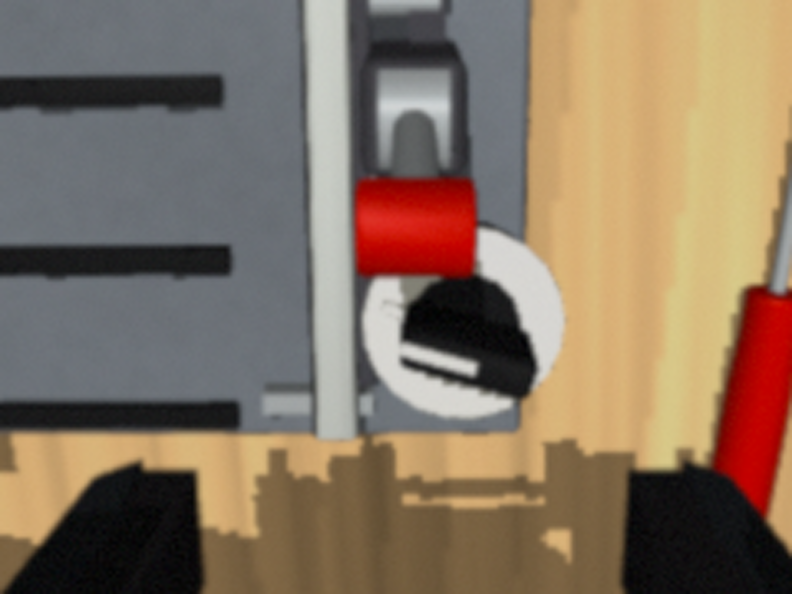

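Lever is up: the knob is at crop (415,227), the dial centre at (463,321), and the white pointer stripe runs on the bar from (478,368) to (401,352), pointing roughly to the jig's -x. The knob hides the mark here, so I'll measure it from the earlier frames.

```bash
python3 - <<'E'
from h import *
from scipy.optimize import brentq
ct=r.camera_info('top');cw=r.camera_info('wrist');p,th,M=pose()
def pt(c,uv,z): return inv(JP,pix2w(c,[uv],[z])[0])
t0=(np.array([496,205])+.5)/3.3-.5+[160,140]
w3=lambda *uv:(np.array(uv)+.5)/3.3-.5+[150,120]
for z in(.05,.06,.07,.08,.09):print(z,pt(ct,t0,z).round(4),pt(cw,w3(463,321),z).round(4))
# w2 camera rebuilt
Rc=cv2.Rodrigues(cw['rvec'])[0];Rtc=Rc@M;ttc=Rc@p+cw['tvec']   # tool->cam
th2=-.048737;M2=np.array([[-np.sin(th2),np.cos(th2),0],[np.cos(th2),np.sin(th2),0],[0,0,-1]]).T.copy();M2=np.c_[[-np.sin(th2),np.cos(th2),0],[np.cos(th2),np.sin(th2),0],[0,0,-1.]]
p2=np.array([.62010321,.01325755,.25001193]);R2=Rtc@M2.T;c2=dict(cw,rvec=cv2.Rodrigues(R2)[0].ravel(),tvec=ttc-R2@p2)
im=cv2.imread('pics/w2_full.png').astype(int);g=(im[:,:,1]>im[:,:,2]+40)&(im[:,:,1]>im[:,:,0]+25);g[:240]=0
gu=np.argwhere(g)[:,::-1].mean(0);print('green',gu,g.sum())
for z in(.05,.06,.07,.08,.09):
    a=pt(c2,gu,z);d=pt(c2,(377/1.4,421/1.4),z);print(z,'w2 mark',a.round(4),'dial',d.round(4),'phi',np.arctan2(a[1]-d[1],-(a[0]-d[0])).round(3),np.hypot(*(a-d)[:2]).round(4))
for z in(.09,.1,.11): 
    a,b=pt(cw,w3(478,368),z),pt(cw,w3(401,352),z);print(z,'ptr',a.round(4),b.round(4),np.arctan2(b[1]-a[1],-(b[0]-a[0])).round(3))
E
```

```text
0.05 [ 0.0993 -0.0753  0.05  ] [ 0.1198 -0.0728  0.05  ]
0.06 [ 0.0972 -0.0745  0.06  ] [ 0.1193 -0.0695  0.06  ]
0.07 [ 0.095  -0.0738  0.07  ] [ 0.1189 -0.0662  0.07  ]
0.08 [ 0.0929 -0.073   0.08  ] [ 0.1184 -0.0629  0.08  ]
0.09 [ 0.0907 -0.0723  0.09  ] [ 0.118  -0.0595  0.09  ]
green [265.67307692 279.59615385] 52
0.05 w2 mark [ 0.0955 -0.0483  0.05  ] dial [ 0.0993 -0.0752  0.05  ] phi 1.433 0.0272
0.06 w2 mark [ 0.0958 -0.0428  0.06  ] dial [ 0.0994 -0.069   0.06  ] phi 1.433 0.0264
0.07 w2 mark [ 0.0961 -0.0374  0.07  ] dial [ 0.0996 -0.0628  0.07  ] phi 1.433 0.0257
0.08 w2 mark [ 0.0964 -0.032   0.08  ] dial [ 0.0998 -0.0566  0.08  ] phi 1.433 0.0249
0.09 w2 mark [ 0.0967 -0.0265  0.09  ] dial [ 0.1    -0.0504  0.09  ] phi 1.433 0.0241
0.09 ptr [ 0.1227 -0.0745  0.09  ] [ 0.0994 -0.0693  0.09  ] 0.221
0.1 ptr [ 0.1221 -0.0707  0.1   ] [ 0.0995 -0.0657  0.1   ] 0.221
0.11 ptr [ 0.1215 -0.067   0.11  ] [ 0.0997 -0.0621  0.11  ] 0.221
```

Emit:
{"op": "play_rows", "data": {
  "commands": [
    {"claw": 0,"slide": [-3,-1,0],"twist": 0.13},
    {"claw": 0,"slide": [-6.9,-1.4,0],"twist": 0.26},
    {"claw": 0,"slide": [-6.9,-1.4,0],"twist": 0.39},
    {"claw": 0,"slide": [-6.9,-1.4,0],"twist": 0.52},
    {"claw": 0,"slide": [-6.9,-1.4,0],"twist": 0.65}
  ]
}}

```text
time_s: 5.5
position: [0.5956, -0.1447, 0.2693]
eef_rot: [-2.848, -1.319, 0.005]
ft_force: [0.7, 0.6, 0.4]
width: 0.0216
gripper_force: 0.0
```

Emit:
{"op": "play_rows", "data": {
  "commands": [
    {"claw": 0,"slide": [0,0,0],"twist": 0.13},
    {"claw": 0,"slide": [0,0,0],"twist": 0.26},
    {"claw": 0,"slide": [0,0,0],"twist": 0.39},
    {"claw": 0,"slide": [0,0,0],"twist": 0.52},
    {"claw": 0,"slide": [0,0,0],"twist": 0.65}
  ]
}}

```text
time_s: 6.0
position: [0.5957, -0.1442, 0.2694]
eef_rot: [-3.121, -0.342, 0.006]
ft_force: [-0.3, 0.5, 0.0]
width: 0.0008
gripper_force: 0.0
```

Emit:
{"op": "play_rows", "data": {
  "commands": [
    {"claw": 0,"slide": [0,0,0],"twist": 0.13},
    {"claw": 0,"slide": [0,0,0],"twist": 0.26},
    {"claw": 0,"slide": [0,0,0],"twist": 0.39},
    {"claw": 0,"slide": [0,0,0],"twist": 0.52},
    {"claw": 0,"slide": [0,0,0],"twist": 0.65}
  ]
}}

```text
time_s: 6.5
position: [0.5957, -0.1442, 0.2694]
eef_rot: [-3.068, 0.673, 0.007]
ft_force: [-0.5, 0.4, 0.8]
width: 0.0005
gripper_force: 0.0
```

Emit:
{"op": "play_rows", "data": {
  "commands": [
    {"claw": 0,"slide": [0,0,0],"twist": 0.13},
    {"claw": 0,"slide": [0,0,0],"twist": 0.26},
    {"claw": 0,"slide": [0,0,0],"twist": 0.39},
    {"claw": 0,"slide": [0,0,0],"twist": 0.52},
    {"claw": 0,"slide": [0,0,0],"twist": 0.65}
  ]
}}

```text
time_s: 7.0
position: [0.5957, -0.1442, 0.2693]
eef_rot: [2.693, -1.617, -0.007]
ft_force: [0.3, -0.3, -0.4]
width: 0.0004
gripper_force: 0.0
```

Emit:
{"op": "play_rows", "data": {
  "commands": [
    {"claw": 0,"slide": [0,0,0],"twist": 0.13},
    {"claw": 0,"slide": [0,0,0],"twist": 0.26},
    {"claw": 0,"slide": [0,0,0],"twist": 0.39},
    {"claw": 0,"slide": [0,0,0],"twist": 0.54},
    {"claw": 0,"slide": [0,0,0],"twist": 0.54}
  ]
}}

```text
time_s: 7.5
position: [0.5958, -0.1443, 0.2696]
eef_rot: [2.167, -2.272, -0.006]
ft_force: [-0.5, -0.3, 0.2]
width: 0.0003
gripper_force: 0.0
```

```bash
python3 - <<'E'
from h import *
s=r.get_state();p,th,M=pose(s);print(s['time_s'],inv(JP,p).round(4),th,th-JP[2],s['joint_pos'])
c=r.camera_info('top');im=r.grab_frame('top')[:,:,::-1];cv2.imwrite('pics/t3.png',im)
# knob? does the wrist cam see the nut now
c,im=shot('wrist','w4');print(proj(c,fr(JP,.12,-.0755,.08)))
g=pose();N=fr(JP,.12,-.0755,.05);print('rel to nut',inv(JP,p)-[.12,-.0755,0])
E
```

```text
7.5 [ 0.0891 -0.0978  0.2696] 3.0945135626031353 3.1394135626031354 [-4.30958667e-01  2.43598724e-01  1.46950843e+00 -1.97662133e-05
  1.43254194e+00  2.75771867e+00]
[[242.79034693 208.06278006]]
rel to nut [-0.0309192  -0.02229078  0.26958356]
```

Emit:
{"op": "play_rows", "data": {
  "commands": [
    {"claw": 0,"slide": [0.2,0,5],"twist": 0},
    {"claw": 0,"slide": [0.2,0,10],"twist": 0},
    {"claw": 0,"slide": [0.2,0,15],"twist": 0},
    {"claw": 0,"slide": [0.2,0,18],"twist": 0},
    {"claw": 0,"slide": [0.2,0,20.8],"twist": 0}
  ]
}}

```text
time_s: 8.1
position: [0.5952, -0.1465, 0.0607]
eef_rot: [2.173, -2.267, -0.005]
ft_force: [0.4, 0.2, -0.0]
width: 0.0003
gripper_force: 0.0
```

Emit:
{"op": "play_rows", "data": {
  "commands": [
    {"claw": 0,"slide": [-0.4,0,0],"twist": 0},
    {"claw": 0,"slide": [-0.8,0,0],"twist": 0},
    {"claw": 0,"slide": [-1.2,0,0],"twist": 0},
    {"claw": 0,"slide": [-1.6,0,0],"twist": 0},
    {"claw": 0,"slide": [-1.8,0,0],"twist": 0}
  ]
}}

```text
time_s: 8.6
position: [0.5987, -0.1299, 0.0656]
eef_rot: [-2.17, 2.271, -0.006]
ft_force: [-1.1, -3.6, 1.1]
width: 0.0003
gripper_force: 1.6
```

Emit:
{"op": "play_rows", "data": {
  "commands": [
    {"claw": 0,"slide": [-0.2,0,0],"twist": 0},
    {"claw": 0,"slide": [-0.4,0,0],"twist": 0},
    {"claw": 0,"slide": [-0.6,0,0],"twist": 0},
    {"claw": 0,"slide": [-0.8,0,0],"twist": 0},
    {"claw": 0,"slide": [-0.8,0,0],"twist": 0}
  ]
}}

```text
time_s: 9.1
position: [0.5976, -0.1209, 0.0635]
eef_rot: [2.169, -2.272, -0.001]
ft_force: [-0.9, -1.9, 1.0]
width: 0.0004
gripper_force: 1.0
```

```bash
python3 - <<'E'
from h import *
s=r.get_state();p,th,M=pose(s);print(s['time_s'],(inv(JP,p)-[.12,-.0755,0]).round(4),s['ft_force'],s['ft_torque'])
E
```

```text
9.1 [-0.0302  0.0012  0.0635] [-0.87344392 -1.86050806  0.96956053] [-0.17180872  0.24035159 -0.03971965]
```

Emit:
{"op": "play_rows", "data": {
  "commands": [
    {"claw": 0,"slide": [1.2,0,0],"twist": 0},
    {"claw": 5,"slide": [2.3,0,-4],"twist": 0},
    {"claw": 5,"slide": [2.3,0,-9],"twist": 0},
    {"claw": 5,"slide": [2.3,0,-14],"twist": 0},
    {"claw": 5,"slide": [2.3,0,-18],"twist": 0}
  ]
}}

```text
time_s: 9.6
position: [0.5972, -0.145, 0.2467]
eef_rot: [-2.168, 2.272, -0.003]
ft_force: [1.2, -0.8, 0.1]
width: 0.0304
gripper_force: 0.0
```

Emit:
{"op": "play_rows", "data": {
  "commands": [
    {"claw": 5,"slide": [0,0,0],"twist": 0},
    {"claw": 5,"slide": [0,0,0],"twist": 0}
  ]
}}

```text
time_s: 9.8
position: [0.5972, -0.1448, 0.2445]
eef_rot: [-2.169, 2.272, -0.003]
ft_force: [-0.5, 0.8, -0.5]
width: 0.0464
gripper_force: 0.0
```

```bash
python3 - <<'E'
from h import *
s=r.get_state();p,th,M=pose(s);print(s['time_s'],inv(JP,p).round(4))
c=r.camera_info('wrist');u=proj(c,fr(JP,.12,-.0755,.065))[0].round();print(u)
x0,y0=int(u[0])-80,int(u[1])-60
c,im=shot('wrist','w5',(x0,y0,x0+160,y0+120),5)
print(x0,y0,((proj(c,[fr(JP,.12,-.0755,.046),fr(JP,.12,-.0755,.082)])-[x0,y0])*5).round())
np.save('w5.npy',np.r_[c['rvec'],c['tvec'],x0,y0])
E
```

```text
9.8 [ 0.0905 -0.0982  0.2445]
[244. 212.]
164 152 [[409. 271.]
 [394. 327.]]
```

View pics/w5.png

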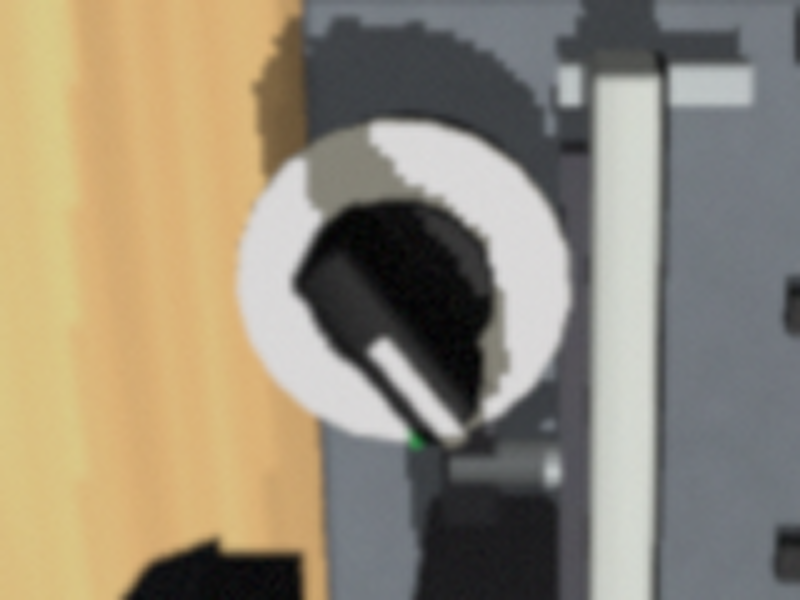

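The picture shows the dial centred at crop (404,279), the pointer stripe from (380,345) to (458,437), and a bit of the green mark at (416,440).

```bash
python3 - <<'E'
from h import *
c=r.camera_info('wrist');a=np.load('w5.npy');c['rvec'],c['tvec']=a[:3],a[3:6]
f=lambda *u:(np.array(u)+.5)/5-.5+a[6:]
P=lambda u,z:inv(JP,pix2w(c,[f(*u)],[z])[0])
D=P((404,279),.046);print('dial',D)
for z in(.078,.082,.086):
    A,B=P((380,345),z),P((458,437),z);print(z,A.round(4),B.round(4),'phi',np.arctan2(B[1]-A[1],A[0]-B[0]).round(3))
m=P((416,440),.046);print('mark',np.arctan2(m[1]-D[1],D[0]-m[0]),np.hypot(*(m-D)[:2]))
s=r.get_state();print(inv(JP,s['position']))
E
```

```text
dial [ 0.12150996 -0.0742564   0.046     ]
0.078 [ 0.1234 -0.0709  0.078 ] [ 0.1091 -0.0522  0.078 ] phi 0.915
0.082 [ 0.123  -0.0723  0.082 ] [ 0.1088 -0.0538  0.082 ] phi 0.915
0.086 [ 0.1226 -0.0736  0.086 ] [ 0.1086 -0.0555  0.086 ] phi 0.915
mark 1.5279865223653826 0.035620337034675376
[ 0.0896076  -0.09778731  0.24264902]
```

Emit:
{"op": "play_rows", "data": {
  "commands": [
    {"claw": 5,"slide": [-2.3,-3.1,0],"twist": -0.12},
    {"claw": 5,"slide": [-2.3,-3.1,0],"twist": -0.24},
    {"claw": 5,"slide": [-2.3,-3.1,0],"twist": -0.36},
    {"claw": 5,"slide": [-2.3,-3.1,0],"twist": -0.47},
    {"claw": 5,"slide": [-2.3,-3.1,0],"twist": -0.47}
  ]
}}

```text
time_s: 10.35
position: [0.6277, -0.1223, 0.2406]
eef_rot: [2.639, -1.703, -0.008]
ft_force: [-0.3, -0.2, -0.5]
width: 0.0495
gripper_force: 0.0
```

Emit:
{"op": "play_rows", "data": {
  "commands": [
    {"claw": 5,"slide": [0,0,4.5],"twist": 0},
    {"claw": 5,"slide": [0,0,9],"twist": 0},
    {"claw": 5,"slide": [0,0,13.5],"twist": 0},
    {"claw": 5,"slide": [0,0,16.5],"twist": 0},
    {"claw": 5,"slide": [0,0,18.6],"twist": 0}
  ]
}}

```text
time_s: 10.85
position: [0.6259, -0.1218, 0.0528]
eef_rot: [2.635, -1.709, -0.011]
ft_force: [-3.4, 1.2, 40.2]
width: 0.05
gripper_force: 23.3
```

Emit:
{"op": "play_rows", "data": {
  "commands": [
    {"claw": 0.8,"slide": [0,0,0],"twist": 0},
    {"claw": 0.8,"slide": [0,0,0],"twist": 0},
    {"claw": 0.8,"slide": [0,0,0],"twist": 0},
    {"claw": 0.8,"slide": [0,0,0],"twist": 0},
    {"claw": 0.8,"slide": [0,0,0],"twist": 0}
  ],
  "force": 25
}}

```text
time_s: 11.35
position: [0.629, -0.1219, 0.0559]
eef_rot: [-2.635, 1.708, 0.001]
ft_force: [6.7, 1.9, -6.7]
width: 0.0363
gripper_force: 25.0
```

```bash
python3 - <<'E'
from h import *
s=r.get_state();p,th,M=pose(s);print(s['time_s'],inv(JP,p).round(4),'phig',np.pi/2-(th-JP[2]+np.pi)%(2*np.pi),s['width'],s['gripper_force'],s['ft_force'])
E
```

```text
11.35 [ 0.1213 -0.0739  0.0559] phig 1.1052169689993212 0.0362532993533765 24.991460144519806 [ 6.65501334  1.86746215 -6.70965364]
```

The fingers closed on something 36 mm wide, which is the 38 mm foot disc, so the nut stands higher than I thought. I'll open, rise 14 mm and close again.

Emit:
{"op": "play_rows", "data": {
  "commands": [
    {"claw": 5,"slide": [0,0,0],"twist": 0},
    {"claw": 5,"slide": [0,0,0],"twist": 0},
    {"claw": 5,"slide": [0,0,-0.7],"twist": 0},
    {"claw": 5,"slide": [0,0,-1.4],"twist": 0},
    {"claw": 5,"slide": [0,0,-1.4],"twist": 0}
  ]
}}

```text
time_s: 11.85
position: [0.6299, -0.1233, 0.0735]
eef_rot: [-2.638, 1.705, -0.004]
ft_force: [-0.3, -0.5, -0.3]
width: 0.0496
gripper_force: 0.0
```

Emit:
{"op": "play_rows", "data": {
  "commands": [
    {"claw": 0.8,"slide": [0,0,0],"twist": 0},
    {"claw": 0.8,"slide": [0,0,0],"twist": 0},
    {"claw": 0.8,"slide": [0,0,0],"twist": 0},
    {"claw": 0.8,"slide": [0,0,0],"twist": 0},
    {"claw": 0.8,"slide": [0,0,0],"twist": 0}
  ],
  "force": 25
}}

```text
time_s: 12.35
position: [0.6296, -0.1227, 0.0717]
eef_rot: [-2.638, 1.704, -0.002]
ft_force: [4.4, -0.1, -1.6]
width: 0.0142
gripper_force: 25.0
```

```bash
python3 - <<'E'
from h import *
s=r.get_state();p,th,M=pose(s);print(s['time_s'],inv(JP,p).round(4),'phig',np.pi/2-(th-JP[2]+np.pi)%(2*np.pi),s['width'],s['gripper_force'],s['ft_force'])
E
```

```text
12.35 [ 0.1218 -0.0747  0.0717] phig 1.1023859268964462 0.014173606555716069 24.99890511855483 [ 4.35533557 -0.12700935 -1.59209327]
```

Width is now 14.2 mm, so I have the bar. Turning it to the mark.

Emit:
{"op": "play_rows", "data": {
  "commands": [
    {"claw": 0.8,"slide": [0,0,0],"twist": 0.09},
    {"claw": 0.8,"slide": [0,0,0],"twist": 0.18},
    {"claw": 0.8,"slide": [0,0,0],"twist": 0.27},
    {"claw": 0.8,"slide": [0,0,0],"twist": 0.36},
    {"claw": 0.8,"slide": [0,0,0],"twist": 0.36}
  ]
}}

```text
time_s: 12.85
position: [0.6294, -0.1228, 0.0717]
eef_rot: [-2.29, 2.15, -0.001]
ft_force: [3.8, -1.0, -2.5]
width: 0.0136
gripper_force: 25.0
```

Emit:
{"op": "play_rows", "data": {
  "commands": [
    {"claw": 0.8,"slide": [0,0,0],"twist": 0},
    {"claw": 5,"slide": [0,0,0],"twist": 0},
    {"claw": 5,"slide": [0,0,0],"twist": 0},
    {"claw": 5,"slide": [0,0,-5],"twist": 0},
    {"claw": 5,"slide": [2,3,-10],"twist": 0}
  ]
}}

```text
time_s: 13.35
position: [0.606, -0.139, 0.1628]
eef_rot: [-2.294, 2.146, 0.003]
ft_force: [0.5, -0.5, 0.9]
width: 0.0438
gripper_force: 0.0
```

Emit:
{"op": "play_rows", "data": {
  "commands": [
    {"claw": 8.5,"slide": [0,0,-4.5],"twist": 0},
    {"claw": 8.5,"slide": [0,0,-9],"twist": 0},
    {"claw": 8.5,"slide": [0,0,-9],"twist": 0},
    {"claw": 8.5,"slide": [0,0,-9],"twist": 0}
  ]
}}

```text
time_s: 13.75
position: [0.6059, -0.1407, 0.2537]
eef_rot: [-2.291, 2.149, -0.004]
ft_force: [-0.2, 0.6, -0.2]
width: 0.0757
gripper_force: 0.0
```

```bash
python3 - <<'E'
from h import *
s=r.get_state();p,th,M=pose(s);print(s['time_s'],inv(JP,p).round(4),'phig',np.pi/2-(th-JP[2]+np.pi)%(2*np.pi))
c=r.camera_info('wrist');u=proj(c,fr(JP,.12,-.0745,.055))[0].round();print(u)
x0,y0=int(u[0])-60,int(u[1])-45
c,im=shot('wrist','w6',(x0,y0,x0+120,y0+90),6)
g=cv2.imread('pics/w6_full.png').astype(int);k=(g[:,:,1]>g[:,:,2]+40)&(g[:,:,1]>g[:,:,0]+25);q=np.argwhere(k)[:,::-1]
print(k.sum(),q.mean(0) if k.any() else 0)
np.save('w6.npy',np.r_[c['rvec'],c['tvec'],x0,y0])
E
```

```text
13.75 [ 0.099  -0.0938  0.2537] phig 1.4618181378687072
[252. 201.]
0 0
```

View pics/w6.png

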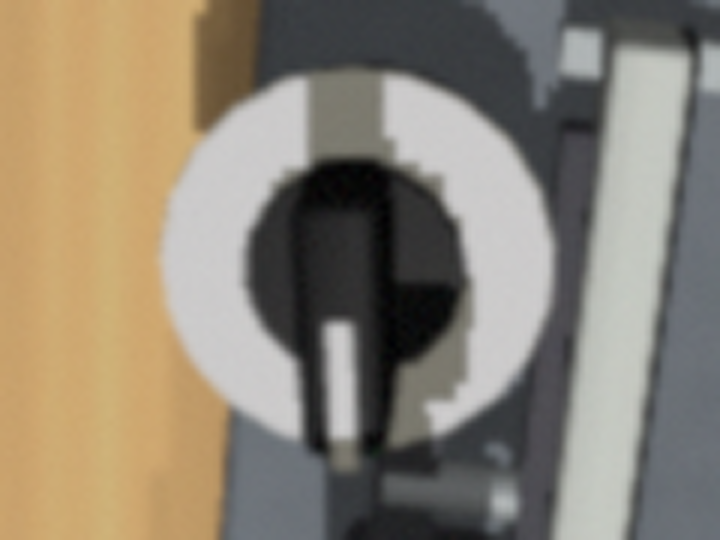

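The dial is at crop (358,260) with the pointer stripe ending at (345,440). No green shows, so the mark lies under the pointer, as intended. I'll recheck it from another side later. Next come the blanks.

```bash
cat >> h.py <<'E'
def blanks(name):
    c=r.camera_info('top');im=r.grab_frame('top');cv2.imwrite(f'pics/{name}.png',im[:,:,::-1])
    hsv=cv2.cvtColor(im,cv2.COLOR_RGB2HSV);m=im.astype(int)
    mat=np.zeros(im.shape[:2],np.uint8);mat[188:279,170:233]=255
    w=((m[:,:,0]>95)&(mat>0)).astype(np.uint8);n,l,st,ce=cv2.connectedComponentsWithStats(w)
    for i in range(1,n):
        if st[i,4]>60:
            W=pix2w(c,np.argwhere(l==i)[:,::-1].astype(float),.032)[:,:2].astype(np.float32)
            (x,y),sz,_=cv2.minAreaRect(W);e=np.linalg.eigh(np.cov(W.T))[1][:,1];e*=np.sign(e[0])
            print('blank',np.round([x,y],4),np.round(sz,3),st[i,4],'yaw',np.arctan2(e[1],e[0]).round(3))
E
python3 - <<'E'
from h import *
p,th,M=pose();
if th>0: th-=2*np.pi
blanks('t4')
plan((np.array([.449,.207,.20]),np.pi/2-.215),cur=(p,th))
E
```

```text
blank [0.5937 0.3175] [0.114 0.035] 312 yaw 0.147
blank [0.5865 0.2126] [0.112 0.032] 306 yaw 0.034
blank [0.447  0.2062] [0.035 0.112] 326 yaw -0.212
blank [0.4374 0.3127] [0.112 0.035] 324 yaw 0.196
slide [-5.09, 1.91, 0.74] twist -0.633 rows>= 5
slide [-5.23, -1.48, 0.74] twist -0.633 rows>= 5
slide [-3.34, -4.29, 0.74] twist -0.633 rows>= 5
slide [-0.16, -5.44, 0.74] twist -0.633 rows>= 5
slide [3.09, -4.48, 0.74] twist -0.633 rows>= 5
slide [5.14, -1.78, 0.74] twist -0.633 rows>= 5
slide [5.2, 1.61, 0.74] twist -0.633 rows>= 5
```

Emit:
{"op": "play_rows", "data": {
  "commands": [
    {"claw": 7,"slide": [-1,0.4,0],"twist": -0.13},
    {"claw": 7,"slide": [-2,0.8,0],"twist": -0.26},
    {"claw": 7,"slide": [-3,1.2,0],"twist": -0.39},
    {"claw": 7,"slide": [-4,1.6,0],"twist": -0.52},
    {"claw": 7,"slide": [-5,1.9,0],"twist": -0.63}
  ]
}}

```text
time_s: 14.35
position: [0.582, -0.091, 0.2496]
eef_rot: [2.847, -1.326, -0.008]
ft_force: [0.6, -0.3, -0.5]
width: 0.0699
gripper_force: 0.0
```

Emit:
{"op": "play_rows", "data": {
  "commands": [
    {"claw": 7,"slide": [-1,-0.3,0],"twist": -0.13},
    {"claw": 7,"slide": [-2,-0.6,0],"twist": -0.26},
    {"claw": 7,"slide": [-3,-0.9,0],"twist": -0.39},
    {"claw": 7,"slide": [-4,-1.2,0],"twist": -0.52},
    {"claw": 7,"slide": [-5.2,-1.5,0],"twist": -0.63}
  ]
}}

```text
time_s: 14.85
position: [0.5604, -0.0416, 0.2497]
eef_rot: [-3.118, 0.379, 0.007]
ft_force: [-0.0, 0.2, -0.6]
width: 0.0698
gripper_force: 0.0
```

Emit:
{"op": "play_rows", "data": {
  "commands": [
    {"claw": 7,"slide": [-0.7,-0.9,0],"twist": -0.13},
    {"claw": 7,"slide": [-1.4,-1.8,0],"twist": -0.26},
    {"claw": 7,"slide": [-2,-2.6,0],"twist": -0.39},
    {"claw": 7,"slide": [-2.6,-3.4,0],"twist": -0.52},
    {"claw": 7,"slide": [-3.3,-4.3,0],"twist": -0.63}
  ]
}}

```text
time_s: 15.35
position: [0.5389, 0.0081, 0.2497]
eef_rot: [-3.081, -0.605, 0.007]
ft_force: [-0.1, 0.4, -0.3]
width: 0.0701
gripper_force: 0.0
```

Emit:
{"op": "play_rows", "data": {
  "commands": [
    {"claw": 7,"slide": [0,-1.1,0],"twist": -0.13},
    {"claw": 7,"slide": [0,-2.2,0],"twist": -0.26},
    {"claw": 7,"slide": [-0.1,-3.3,0],"twist": -0.39},
    {"claw": 7,"slide": [-0.2,-4.4,0],"twist": -0.52},
    {"claw": 7,"slide": [-0.2,-5.4,0],"twist": -0.63}
  ]
}}

```text
time_s: 15.85
position: [0.5167, 0.0575, 0.2498]
eef_rot: [-2.741, -1.53, 0.006]
ft_force: [0.4, 1.2, 0.4]
width: 0.0701
gripper_force: 0.0
```

Emit:
{"op": "play_rows", "data": {
  "commands": [
    {"claw": 7,"slide": [0.6,-0.9,0],"twist": -0.13},
    {"claw": 7,"slide": [1.2,-1.8,0],"twist": -0.26},
    {"claw": 7,"slide": [1.8,-2.7,0],"twist": -0.39},
    {"claw": 7,"slide": [2.4,-3.6,0],"twist": -0.52},
    {"claw": 7,"slide": [3.1,-4.5,0],"twist": -0.63}
  ]
}}

```text
time_s: 16.35
position: [0.495, 0.1074, 0.2499]
eef_rot: [-2.132, -2.303, 0.005]
ft_force: [1.0, -0.4, -0.3]
width: 0.0702
gripper_force: 0.0
```

Emit:
{"op": "play_rows", "data": {
  "commands": [
    {"claw": 7,"slide": [1,-0.4,0.5],"twist": -0.13},
    {"claw": 7,"slide": [2,-0.7,1],"twist": -0.26},
    {"claw": 7,"slide": [3,-1,1.5],"twist": -0.39},
    {"claw": 7,"slide": [4,-1.4,2],"twist": -0.52},
    {"claw": 7,"slide": [5.1,-1.8,3],"twist": -0.63}
  ]
}}

```text
time_s: 16.85
position: [0.4737, 0.1568, 0.2203]
eef_rot: [-1.313, -2.851, 0.003]
ft_force: [0.1, -0.7, 0.4]
width: 0.0698
gripper_force: 0.0
```

Emit:
{"op": "play_rows", "data": {
  "commands": [
    {"claw": 7,"slide": [1,0.3,0.5],"twist": -0.13},
    {"claw": 7,"slide": [2,0.6,1],"twist": -0.26},
    {"claw": 7,"slide": [3,0.9,2],"twist": -0.39},
    {"claw": 7,"slide": [4,1.2,2.5],"twist": -0.52},
    {"claw": 7,"slide": [5.2,1.6,3],"twist": -0.63}
  ]
}}

```text
time_s: 17.35
position: [0.4517, 0.2065, 0.1896]
eef_rot: [-0.366, -3.115, 0.003]
ft_force: [-0.8, -0.7, 0.7]
width: 0.07
gripper_force: 0.0
```

```bash
python3 - <<'E'
from h import *
s=r.get_state();p,th,M=pose(s);print(s['time_s'],p,th,s['joint_pos'].round(2))
plan((np.array([.448,.2065,.014]),np.pi/2-.212))
# planned: lift then to bay -90
q=(np.array([.448,.2065,.014]),np.pi/2-.212)
plan((np.array([.448,.2065,.13]),np.pi/2-.212),(fr(JP,.003,-.09,.13),np.pi/2+JP[2]),(fr(JP,.003,-.09,.034),np.pi/2+JP[2]),cur=q)
E
```

```text
17.35 [0.45169146 0.20654621 0.18957986] 1.337194646553675 [ 0.19  0.06  1.85 -0.    1.24 -1.15]
slide [0.36, -0.09, 17.56] twist -0.022 rows>= 4
slide [0.0, 0.0, -11.6] twist 0.0 rows>= 3
slide [-6.61, -15.92, -0.0] twist -0.084 rows>= 4
slide [-5.25, -16.42, -0.0] twist -0.084 rows>= 4
slide [0.0, 0.0, 9.6] twist 0.0 rows>= 3
```

Emit:
{"op": "play_rows", "data": {
  "commands": [
    {"claw": 7,"slide": [0.4,-0.1,4.5],"twist": -0.02},
    {"claw": 7,"slide": [0.4,-0.1,9],"twist": -0.02},
    {"claw": 7,"slide": [0.4,-0.1,13],"twist": -0.02},
    {"claw": 7,"slide": [0.4,-0.1,15.5],"twist": -0.02},
    {"claw": 7,"slide": [0.4,-0.1,17.4],"twist": -0.02}
  ]
}}

```text
time_s: 17.85
position: [0.4458, 0.2059, 0.0142]
eef_rot: [-0.342, -3.116, 0.003]
ft_force: [-0.6, 0.1, 0.1]
width: 0.0702
gripper_force: 0.0
```

Emit:
{"op": "play_rows", "data": {
  "commands": [
    {"claw": 2.6,"slide": [0,0,0],"twist": 0},
    {"claw": 2.6,"slide": [0,0,0],"twist": 0},
    {"claw": 2.6,"slide": [0,0,0],"twist": 0},
    {"claw": 2.6,"slide": [0,0,0],"twist": 0},
    {"claw": 2.6,"slide": [0,0,0],"twist": 0}
  ],
  "force": 30
}}

```text
time_s: 18.35
position: [0.4501, 0.2067, 0.0192]
eef_rot: [0.343, 3.121, 0.001]
ft_force: [-0.6, -0.8, 0.0]
width: 0.032
gripper_force: 0.6
```

Emit:
{"op": "play_rows", "data": {
  "commands": [
    {"claw": 2.6,"slide": [0,0,-2],"twist": 0},
    {"claw": 2.6,"slide": [0,0,-5],"twist": 0},
    {"claw": 2.6,"slide": [0,0,-8],"twist": 0},
    {"claw": 2.6,"slide": [0,0,-11.6],"twist": 0}
  ]
}}

```text
time_s: 18.75
position: [0.4486, 0.2064, 0.1351]
eef_rot: [-0.343, -3.122, 0.001]
ft_force: [0.8, 0.3, -1.1]
width: 0.0318
gripper_force: 30.0
```

```bash
python3 - <<'E'
from h import *
s=r.get_state();p,th,M=pose(s);print(s['time_s'],p,th,s['width'],s['gripper_force'])
plan((fr(JP,.003,-.09,.13),np.pi/2+JP[2]))
E
```

```text
18.75 [0.44862245 0.20638337 0.13514591] 1.3519992869692146 0.03179665594860884 29.99213933944702
slide [-6.68, -15.88, 0.26] twist -0.087 rows>= 4
slide [-5.28, -16.4, 0.26] twist -0.087 rows>= 4
```

Emit:
{"op": "play_rows", "data": {
  "commands": [
    {"claw": 2.6,"slide": [-1.7,-4,0.2],"twist": -0.02},
    {"claw": 2.6,"slide": [-3.4,-8,0.2],"twist": -0.04},
    {"claw": 2.6,"slide": [-5.1,-12,0.2],"twist": -0.06},
    {"claw": 2.6,"slide": [-6.7,-15.9,0.2],"twist": -0.09},
    {"claw": 2.6,"slide": [-6.7,-15.9,0.2],"twist": -0.09}
  ]
}}

```text
time_s: 19.25
position: [0.4816, 0.0325, 0.1332]
eef_rot: [0.209, 3.132, -0.003]
ft_force: [-0.5, -0.3, -0.5]
width: 0.0316
gripper_force: 30.0
```

Emit:
{"op": "play_rows", "data": {
  "commands": [
    {"claw": 2.6,"slide": [-1.3,-4,0.2],"twist": -0.02},
    {"claw": 2.6,"slide": [-2.6,-8,0.2],"twist": -0.04},
    {"claw": 2.6,"slide": [-3.9,-12,0.2],"twist": -0.06},
    {"claw": 2.6,"slide": [-5.3,-16.4,0.2],"twist": -0.09},
    {"claw": 2.6,"slide": [-5.3,-16.4,0.2],"twist": -0.09}
  ]
}}

```text
time_s: 19.75
position: [0.5132, -0.137, 0.1312]
eef_rot: [0.067, 3.138, -0.004]
ft_force: [0.1, 0.4, -0.7]
width: 0.0314
gripper_force: 30.0
```

Emit:
{"op": "play_rows", "data": {
  "commands": [
    {"claw": 2.6,"slide": [0,0,1],"twist": 0},
    {"claw": 2.6,"slide": [0,0,1],"twist": 0}
  ]
}}

```text
time_s: 19.95
position: [0.5104, -0.1306, 0.1185]
eef_rot: [-0.06, -3.138, -0.003]
ft_force: [-0.1, 0.2, -1.3]
width: 0.0319
gripper_force: 30.0
```

```bash
python3 - <<'E'
from h import *
s=r.get_state();p,th,M=pose(s);print(s['time_s'],inv(JP,p),th-np.pi/2-JP[2],s['width'],s['gripper_force'])
plan((fr(JP,.003,-.09,.039),np.pi/2+JP[2]))
shot('wrist','w7')
E
```

```text
19.95 [ 0.00313841 -0.08795018  0.11848737] 0.00654493604101531 0.03189776020873841 29.992326200008392
slide [0.02, -0.2, 7.95] twist 0.007 rows>= 2
```

Emit:
{"op": "play_rows", "data": {
  "commands": [
    {"claw": 2.6,"slide": [0,-0.2,3],"twist": 0},
    {"claw": 2.6,"slide": [0,-0.2,5.5],"twist": 0},
    {"claw": 2.6,"slide": [0,-0.2,7.2],"twist": 0},
    {"claw": 2.6,"slide": [0,-0.2,7.8],"twist": 0},
    {"claw": 2.6,"slide": [0,-0.2,7.8],"twist": 0}
  ]
}}

```text
time_s: 20.5
position: [0.5111, -0.1332, 0.0416]
eef_rot: [-0.059, -3.139, -0.002]
ft_force: [-0.1, 0.3, -1.1]
width: 0.0317
gripper_force: 30.0
```

```bash
python3 - <<'E'
from h import *
s=r.get_state();p,th,M=pose(s);print(s['time_s'],inv(JP,p),th-np.pi/2-JP[2],s['width'],s['ft_force'])
E
```

```text
20.5 [ 0.00396122 -0.09049806  0.04158742] 0.007514953171208934 0.03171912721246646 [-0.1325581   0.30363197 -1.1467129 ]
```

Emit:
{"op": "play_rows", "data": {
  "commands": [
    {"claw": 2.6,"slide": [0,0,0.3],"twist": 0},
    {"claw": 4.2,"slide": [0,0,0.3],"twist": 0},
    {"claw": 4.2,"slide": [0,0,0.3],"twist": 0},
    {"claw": 4.2,"slide": [0,0,-3],"twist": 0},
    {"claw": 4.2,"slide": [0,0,-8],"twist": 0}
  ]
}}

```text
time_s: 21.0
position: [0.5096, -0.1337, 0.1209]
eef_rot: [-0.061, -3.136, -0.004]
ft_force: [0.7, -0.9, 0.1]
width: 0.042
gripper_force: 0.0
```

Emit:
{"op": "play_rows", "data": {
  "commands": [
    {"claw": 7,"slide": [0,0,-2],"twist": 0},
    {"claw": 7,"slide": [0,0,-2],"twist": 0}
  ]
}}

```text
time_s: 21.2
position: [0.5145, -0.1361, 0.147]
eef_rot: [0.061, 3.133, -0.006]
ft_force: [-0.0, 0.2, -1.0]
width: 0.0559
gripper_force: 0.0
```

```bash
python3 - <<'E'
from h import *
s=r.get_state();p,th,M=pose(s);print(s['time_s'],inv(JP,p),th-np.pi/2-JP[2],s['width'],s['ft_force'])
blanks('t5')
plan((np.array([.5875,.2126,.14]),np.pi/2+.015),(np.array([.5875,.2126,.019]),np.pi/2+.015))
# blank seen in bay: wrist view numbers
c,im=shot('wrist','w8')
E
```

```text
21.2 [ 0.00746829 -0.09322376  0.14697456] 0.006075549099414941 0.05585202882554375 [-0.049748    0.17513078 -0.9560413 ]
blank [0.5937 0.3175] [0.114 0.035] 312 yaw 0.147
blank [0.5865 0.2126] [0.112 0.032] 302 yaw 0.035
blank [0.4373 0.3129] [0.112 0.035] 321 yaw 0.2
slide [-3.04, 17.53, 0.23] twist -0.027 rows>= 4
slide [-3.51, 17.44, 0.23] twist -0.027 rows>= 4
slide [0.0, 0.0, 12.1] twist 0.0 rows>= 3
```

Emit:
{"op": "play_rows", "data": {
  "commands": [
    {"claw": 7,"slide": [-0.8,4.4,0.2],"twist": -0.01},
    {"claw": 7,"slide": [-1.6,8.8,0.2],"twist": -0.02},
    {"claw": 7,"slide": [-2.4,13.2,0.2],"twist": -0.03},
    {"claw": 7,"slide": [-3,17.5,0.2],"twist": -0.03},
    {"claw": 7,"slide": [-3,17.5,0.2],"twist": -0.03}
  ]
}}

```text
time_s: 21.8
position: [0.5474, 0.0437, 0.1383]
eef_rot: [-0.006, -3.138, -0.003]
ft_force: [-0.2, -1.5, -0.3]
width: 0.0698
gripper_force: 0.0
```

Emit:
{"op": "play_rows", "data": {
  "commands": [
    {"claw": 7,"slide": [-0.9,4.4,0.2],"twist": -0.01},
    {"claw": 7,"slide": [-1.8,8.8,0.2],"twist": -0.02},
    {"claw": 7,"slide": [-2.7,13.2,0.2],"twist": -0.03},
    {"claw": 7,"slide": [-3.5,17.4,0.2],"twist": -0.03},
    {"claw": 7,"slide": [-3.5,17.4,0.2],"twist": -0.03}
  ]
}}

```text
time_s: 22.3
position: [0.5844, 0.2162, 0.1365]
eef_rot: [0.04, -3.139, -0.001]
ft_force: [-0.2, -1.7, -0.3]
width: 0.0698
gripper_force: 0.0
```

Emit:
{"op": "play_rows", "data": {
  "commands": [
    {"claw": 7,"slide": [0,0,3],"twist": 0},
    {"claw": 7,"slide": [0,0,6],"twist": 0},
    {"claw": 7,"slide": [0,0,6],"twist": 0}
  ]
}}

```text
time_s: 22.6
position: [0.5807, 0.2105, 0.0724]
eef_rot: [0.032, -3.131, 0.003]
ft_force: [-1.4, -0.6, 0.1]
width: 0.0697
gripper_force: 0.0
```

```bash
python3 - <<'E'
from h import *
s=r.get_state();p,th,M=pose(s);print(s['time_s'],p,th)
plan((np.array([.5875,.2126,.018]),np.pi/2+.015))
E
```

```text
22.6 [0.58066957 0.21054991 0.0724285 ] 1.5912362577842312
slide [-0.69, 0.19, 5.44] twist 0.005 rows>= 2
```

Emit:
{"op": "play_rows", "data": {
  "commands": [
    {"claw": 7,"slide": [-0.4,0.1,2],"twist": 0},
    {"claw": 7,"slide": [-0.4,0.1,4],"twist": 0},
    {"claw": 7,"slide": [-0.4,0.1,5.4],"twist": 0},
    {"claw": 7,"slide": [-0.4,0.1,5.4],"twist": 0},
    {"claw": 7,"slide": [-0.4,0.1,5.4],"twist": 0}
  ]
}}

```text
time_s: 23.1
position: [0.5892, 0.2134, 0.0247]
eef_rot: [0.033, -3.141, 0.0]
ft_force: [-0.6, 0.5, 0.2]
width: 0.0697
gripper_force: 0.0
```

Emit:
{"op": "play_rows", "data": {
  "commands": [
    {"claw": 2.6,"slide": [0,0,0],"twist": 0},
    {"claw": 2.6,"slide": [0,0,0],"twist": 0},
    {"claw": 2.6,"slide": [0,0,0],"twist": 0},
    {"claw": 2.6,"slide": [0,0,0],"twist": 0},
    {"claw": 2.6,"slide": [0,0,0],"twist": 0}
  ],
  "force": 30
}}

```text
time_s: 23.6
position: [0.5891, 0.2138, 0.0245]
eef_rot: [-0.034, 3.141, -0.0]
ft_force: [0.3, -0.8, 0.3]
width: 0.0318
gripper_force: 0.3
```

```bash
python3 - <<'E'
from h import *
s=r.get_state();p,th,M=pose(s);print(s['time_s'],p,th,s['width'],s['gripper_force'])
d=p[0]-.5875;print('grip x off',d)
up=p+[0,0,.12]
plan((up,th),(fr(JP,.003+d,-.03,.138),np.pi/2+JP[2]),(fr(JP,.003+d,-.03,p[2]+.021),np.pi/2+JP[2]))
E
```

```text
23.6 [0.5891443  0.21382695 0.02454744] 1.5921475972062897 0.031836123814159206 0.30258653685450554
grip x off 0.0016443012604880902
slide [0.0, 0.0, -12.0] twist 0.0 rows>= 3
slide [4.04, -14.25, 0.33] twist 0.033 rows>= 4
slide [3.56, -14.37, 0.33] twist 0.033 rows>= 4
slide [0.0, 0.0, 9.25] twist 0.0 rows>= 3
```

Emit:
{"op": "play_rows", "data": {
  "commands": [
    {"claw": 6,"slide": [0,0,0],"twist": 0.02},
    {"claw": 6,"slide": [0,0,0.3],"twist": 0.02},
    {"claw": 6,"slide": [0,0,0.7],"twist": 0.02},
    {"claw": 6,"slide": [0,0,0.7],"twist": 0.02}
  ]
}}

```text
time_s: 24.0
position: [0.5883, 0.2138, 0.0163]
eef_rot: [0.002, -3.14, 0.0]
ft_force: [-0.0, 0.4, -0.4]
width: 0.0595
gripper_force: 0.0
```

Emit:
{"op": "play_rows", "data": {
  "commands": [
    {"claw": 2.6,"slide": [0,0,0],"twist": 0},
    {"claw": 2.6,"slide": [0,0,0],"twist": 0},
    {"claw": 2.6,"slide": [0,0,0],"twist": 0},
    {"claw": 2.6,"slide": [0,0,0],"twist": 0},
    {"claw": 2.6,"slide": [0,0,0],"twist": 0}
  ],
  "force": 30
}}

```text
time_s: 24.5
position: [0.5891, 0.2139, 0.0174]
eef_rot: [-0.002, 3.141, 0.0]
ft_force: [0.3, -0.1, 0.1]
width: 0.0316
gripper_force: 29.9
```

Emit:
{"op": "play_rows", "data": {
  "commands": [
    {"claw": 2.6,"slide": [0,0,0],"twist": 0},
    {"claw": 2.6,"slide": [0,0,-3],"twist": 0},
    {"claw": 2.6,"slide": [0,0,-7],"twist": 0},
    {"claw": 2.6,"slide": [0,0,-11.5],"twist": 0},
    {"claw": 2.6,"slide": [0,0,-11.5],"twist": 0}
  ]
}}

```text
time_s: 25.0
position: [0.5934, 0.2147, 0.1397]
eef_rot: [-0.002, 3.13, 0.003]
ft_force: [0.6, -0.5, 0.3]
width: 0.0317
gripper_force: 29.9
```

Emit:
{"op": "play_rows", "data": {
  "commands": [
    {"claw": 2.6,"slide": [1,-3.6,0],"twist": 0},
    {"claw": 2.6,"slide": [2,-7.2,0],"twist": 0.02},
    {"claw": 2.6,"slide": [3,-10.8,0],"twist": 0.03},
    {"claw": 2.6,"slide": [4,-14.2,0],"twist": 0.03},
    {"claw": 2.6,"slide": [4,-14.2,0],"twist": 0.03}
  ]
}}

```text
time_s: 25.5
position: [0.5477, 0.0686, 0.1313]
eef_rot: [-0.051, -3.139, 0.002]
ft_force: [-0.2, 0.0, -0.9]
width: 0.0315
gripper_force: 29.9
```

Emit:
{"op": "play_rows", "data": {
  "commands": [
    {"claw": 2.6,"slide": [1,-3.6,0.2],"twist": 0},
    {"claw": 2.6,"slide": [2,-7.2,0.2],"twist": 0.02},
    {"claw": 2.6,"slide": [3,-10.8,0.2],"twist": 0.02},
    {"claw": 2.6,"slide": [3.6,-14.4,0.2],"twist": 0.02},
    {"claw": 2.6,"slide": [3.6,-14.4,0.2],"twist": 0.02}
  ]
}}

```text
time_s: 26.0
position: [0.5087, -0.0739, 0.1299]
eef_rot: [-0.082, -3.14, 0.001]
ft_force: [-0.2, -0.7, -0.8]
width: 0.0318
gripper_force: 29.9
```

Emit:
{"op": "play_rows", "data": {
  "commands": [
    {"claw": 2.6,"slide": [0,0,0],"twist": 0},
    {"claw": 2.6,"slide": [0,0,0],"twist": 0}
  ]
}}

```text
time_s: 26.2
position: [0.5091, -0.07, 0.1299]
eef_rot: [-0.076, -3.14, -0.001]
ft_force: [0.7, -0.6, -0.3]
width: 0.0318
gripper_force: 29.9
```

```bash
python3 - <<'E'
from h import *
s=r.get_state();p,th,M=pose(s);print(s['time_s'],inv(JP,p),th-np.pi/2-JP[2],s['width'],s['gripper_force'])
plan((fr(JP,.0045,-.03,.039),np.pi/2+JP[2]))
E
```

```text
26.2 [-0.00083084 -0.02742615  0.12990788] -0.003248982026905871 0.03181386855915911 29.88688588142395
slide [-0.53, -0.26, 9.09] twist -0.003 rows>= 3
```

Emit:
{"op": "play_rows", "data": {
  "commands": [
    {"claw": 2.6,"slide": [-0.5,-0.2,4],"twist": 0},
    {"claw": 2.6,"slide": [-0.5,-0.2,7],"twist": 0},
    {"claw": 2.6,"slide": [-0.5,-0.2,9.1],"twist": 0},
    {"claw": 2.6,"slide": [-0.5,-0.2,9.1],"twist": 0},
    {"claw": 2.6,"slide": [-0.5,-0.2,9.1],"twist": 0}
  ]
}}

```text
time_s: 26.7
position: [0.5139, -0.072, 0.0389]
eef_rot: [-0.074, -3.14, -0.001]
ft_force: [0.8, 0.8, -0.7]
width: 0.0316
gripper_force: 29.9
```

Emit:
{"op": "play_rows", "data": {
  "commands": [
    {"claw": 4.2,"slide": [0,0,0],"twist": 0},
    {"claw": 4.2,"slide": [0,0,0],"twist": 0},
    {"claw": 4.2,"slide": [0,0,-1],"twist": 0},
    {"claw": 4.2,"slide": [0,0,-5],"twist": 0},
    {"claw": 4.2,"slide": [0,0,-9.5],"twist": 0}
  ]
}}

```text
time_s: 27.2
position: [0.5127, -0.0729, 0.135]
eef_rot: [-0.077, -3.138, -0.002]
ft_force: [0.8, -0.5, 0.5]
width: 0.0417
gripper_force: 0.0
```

Emit:
{"op": "play_rows", "data": {
  "commands": [
    {"claw": 7,"slide": [0,0,0],"twist": 0},
    {"claw": 7,"slide": [0,0,0],"twist": 0},
    {"claw": 7,"slide": [0,0,0],"twist": 0}
  ]
}}

```text
time_s: 27.5
position: [0.5134, -0.0731, 0.134]
eef_rot: [-0.077, -3.14, -0.0]
ft_force: [-0.1, -0.3, 0.1]
width: 0.0641
gripper_force: 0.0
```

```bash
python3 - <<'E'
from h import *
s=r.get_state();p,th,M=pose(s);print(s['time_s'],inv(JP,p),th-np.pi/2-JP[2],s['width'],s['ft_force'])
blanks('t6')
plan((np.array([.4385,.3135,.14]),np.pi/2+.195))
E
```

```text
27.5 [ 0.00354463 -0.03041937  0.13395637] -0.0039708450767929546 0.06413582857990316 [-0.08204036 -0.25210416  0.14708038]
blank [0.6011 0.282 ] [0.113 0.035] 308 yaw 0.149
blank [0.4373 0.3129] [0.112 0.035] 321 yaw 0.2
slide [4.67, 19.12, -0.33] twist -0.122 rows>= 5
slide [2.31, 19.55, -0.33] twist -0.122 rows>= 5
```

One blank was knocked aside, from (.594,.318) to (.601,.282). I'll use the new position. Next is the one at (.438,.313).

Emit:
{"op": "play_rows", "data": {
  "commands": [
    {"claw": 7,"slide": [1.2,4.8,0],"twist": -0.03},
    {"claw": 7,"slide": [2.4,9.6,0],"twist": -0.06},
    {"claw": 7,"slide": [3.6,14.4,0],"twist": -0.09},
    {"claw": 7,"slide": [4.7,19.1,0],"twist": -0.12},
    {"claw": 7,"slide": [4.7,19.1,0],"twist": -0.12}
  ]
}}

```text
time_s: 28.05
position: [0.4734, 0.1245, 0.1327]
eef_rot: [0.122, -3.135, -0.002]
ft_force: [-0.0, 0.2, 0.1]
width: 0.0702
gripper_force: 0.0
```

Emit:
{"op": "play_rows", "data": {
  "commands": [
    {"claw": 7,"slide": [0.6,4.8,0],"twist": -0.03},
    {"claw": 7,"slide": [1.2,9.6,0],"twist": -0.06},
    {"claw": 7,"slide": [1.8,14.4,0],"twist": -0.09},
    {"claw": 7,"slide": [2.3,19.5,0],"twist": -0.12},
    {"claw": 7,"slide": [2.3,19.5,0],"twist": -0.12}
  ]
}}

```text
time_s: 28.55
position: [0.4377, 0.3165, 0.1332]
eef_rot: [0.308, -3.125, -0.001]
ft_force: [-0.0, -0.7, 0.4]
width: 0.0703
gripper_force: 0.0
```

Emit:
{"op": "play_rows", "data": {
  "commands": [
    {"claw": 7,"slide": [0,0,4],"twist": 0},
    {"claw": 7,"slide": [0,0,7],"twist": 0},
    {"claw": 7,"slide": [0,0,7],"twist": 0},
    {"claw": 7,"slide": [0,0,7],"twist": 0}
  ]
}}

```text
time_s: 28.95
position: [0.4392, 0.3114, 0.0636]
eef_rot: [0.298, -3.125, 0.002]
ft_force: [-0.2, -0.2, 1.0]
width: 0.0701
gripper_force: 0.0
```

```bash
python3 - <<'E'
from h import *
s=r.get_state();p,th,M=pose(s);print(s['time_s'],p,th)
plan((np.array([.4383,.3137,.0175]),np.pi/2+.195))
E
```

```text
28.95 [0.43923383 0.31141674 0.06358948] 1.760807304914361
slide [0.05, 0.24, 4.61] twist -0.005 rows>= 2
```

Emit:
{"op": "play_rows", "data": {
  "commands": [
    {"claw": 7,"slide": [0,0.2,2],"twist": 0},
    {"claw": 7,"slide": [0,0.2,4],"twist": 0},
    {"claw": 7,"slide": [0,0.2,4.6],"twist": 0},
    {"claw": 7,"slide": [0,0.2,4.6],"twist": 0},
    {"claw": 7,"slide": [0,0.2,4.6],"twist": 0}
  ]
}}

```text
time_s: 29.45
position: [0.4403, 0.3148, 0.0197]
eef_rot: [-0.299, 3.125, 0.001]
ft_force: [-0.2, 0.5, -0.1]
width: 0.07
gripper_force: 0.0
```

Emit:
{"op": "play_rows", "data": {
  "commands": [
    {"claw": 2.6,"slide": [0,0,0],"twist": 0},
    {"claw": 2.6,"slide": [0,0,0],"twist": 0},
    {"claw": 2.6,"slide": [0,0,0],"twist": 0},
    {"claw": 2.6,"slide": [0,0,0],"twist": 0},
    {"claw": 2.6,"slide": [0,0,0],"twist": 0}
  ],
  "force": 30
}}

```text
time_s: 29.95
position: [0.4391, 0.3145, 0.0184]
eef_rot: [-0.3, 3.127, -0.0]
ft_force: [-0.1, -1.2, 0.1]
width: 0.0324
gripper_force: 0.3
```

Emit:
{"op": "play_rows", "data": {
  "commands": [
    {"claw": 2.6,"slide": [0,0,0],"twist": 0},
    {"claw": 2.6,"slide": [0,0,0],"twist": 0}
  ]
}}

```text
time_s: 30.15
position: [0.4391, 0.3145, 0.0184]
eef_rot: [0.3, -3.127, 0.0]
ft_force: [-0.7, -0.1, 1.7]
width: 0.0317
gripper_force: 30.0
```

```bash
python3 - <<'E'
from h import *
s=r.get_state();p,th,M=pose(s);print(s['time_s'],p,th,s['width'],s['gripper_force'])
d=(p[0]-.4388);print('grip off',d)
plan((p+[0,0,.115],th),(fr(JP,.003+d,.03,.13),np.pi/2+JP[2]))
E
```

```text
30.15 [0.43911405 0.31453439 0.01835783] 1.7620492375912786 0.03166981573367616 29.993495643138885
grip off 0.00031405411752888357
slide [0.0, 0.0, -11.5] twist 0.0 rows>= 3
slide [-0.66, -16.8, 0.17] twist 0.118 rows>= 4
slide [-2.63, -16.6, 0.17] twist 0.118 rows>= 4
```

Emit:
{"op": "play_rows", "data": {
  "commands": [
    {"claw": 2.6,"slide": [0,0,-2],"twist": 0},
    {"claw": 2.6,"slide": [0,0,-5],"twist": 0},
    {"claw": 2.6,"slide": [0,0,-8.5],"twist": 0},
    {"claw": 2.6,"slide": [0,0,-11.5],"twist": 0},
    {"claw": 2.6,"slide": [0,0,-11.5],"twist": 0}
  ]
}}

```text
time_s: 30.65
position: [0.4418, 0.3159, 0.1377]
eef_rot: [-0.299, 3.12, 0.004]
ft_force: [0.6, 0.7, 0.0]
width: 0.0318
gripper_force: 30.0
```

Emit:
{"op": "play_rows", "data": {
  "commands": [
    {"claw": 2.6,"slide": [-0.2,-4.2,0],"twist": 0.03},
    {"claw": 2.6,"slide": [-0.3,-8.4,0],"twist": 0.06},
    {"claw": 2.6,"slide": [-0.5,-12.6,0],"twist": 0.09},
    {"claw": 2.6,"slide": [-0.7,-16.8,0],"twist": 0.12},
    {"claw": 2.6,"slide": [-0.7,-16.8,0],"twist": 0.12}
  ]
}}

```text
time_s: 31.15
position: [0.4784, 0.1469, 0.1321]
eef_rot: [0.103, -3.139, 0.002]
ft_force: [0.2, 0.6, -0.4]
width: 0.0319
gripper_force: 30.0
```

Emit:
{"op": "play_rows", "data": {
  "commands": [
    {"claw": 2.6,"slide": [-0.7,-4.2,0],"twist": 0.03},
    {"claw": 2.6,"slide": [-1.4,-8.4,0],"twist": 0.06},
    {"claw": 2.6,"slide": [-2.1,-12.6,0],"twist": 0.09},
    {"claw": 2.6,"slide": [-2.6,-16.6,0],"twist": 0.12},
    {"claw": 2.6,"slide": [-2.6,-16.6,0],"twist": 0.12}
  ]
}}

```text
time_s: 31.65
position: [0.5163, -0.0161, 0.1324]
eef_rot: [-0.084, -3.14, 0.001]
ft_force: [0.6, 0.4, -1.3]
width: 0.0314
gripper_force: 30.0
```

Emit:
{"op": "play_rows", "data": {
  "commands": [
    {"claw": 2.6,"slide": [0,0,0],"twist": 0},
    {"claw": 2.6,"slide": [0,0,0],"twist": 0}
  ]
}}

```text
time_s: 31.85
position: [0.5148, -0.0113, 0.1324]
eef_rot: [-0.075, -3.139, -0.001]
ft_force: [0.1, -0.2, -0.6]
width: 0.0315
gripper_force: 30.0
```

```bash
python3 - <<'E'
from h import *
s=r.get_state();p,th,M=pose(s);print(s['time_s'],inv(JP,p),th-np.pi/2-JP[2],s['width'],s['gripper_force'])
plan((fr(JP,.003,.03,.0385),np.pi/2+JP[2]))
E
```

```text
31.85 [0.00221794 0.03143107 0.13236746] -0.0026200875262240506 0.03146230536999806 29.99165564775467
slide [-0.08, -0.14, 9.39] twist -0.003 rows>= 3
```

Emit:
{"op": "play_rows", "data": {
  "commands": [
    {"claw": 2.6,"slide": [-0.1,-0.1,4],"twist": 0},
    {"claw": 2.6,"slide": [-0.1,-0.1,7],"twist": 0},
    {"claw": 2.6,"slide": [-0.1,-0.1,9.3],"twist": 0},
    {"claw": 2.6,"slide": [-0.1,-0.1,9.3],"twist": 0},
    {"claw": 2.6,"slide": [-0.1,-0.1,9.3],"twist": 0}
  ]
}}

```text
time_s: 32.35
position: [0.516, -0.0123, 0.0399]
eef_rot: [-0.073, -3.139, -0.001]
ft_force: [-0.1, 0.2, -0.3]
width: 0.0321
gripper_force: 30.0
```

Emit:
{"op": "play_rows", "data": {
  "commands": [
    {"claw": 4.2,"slide": [0,0,0],"twist": 0},
    {"claw": 4.2,"slide": [0,0,0],"twist": 0},
    {"claw": 4.2,"slide": [0,0,-1],"twist": 0},
    {"claw": 4.2,"slide": [0,0,-5],"twist": 0},
    {"claw": 4.2,"slide": [0,0,-9.5],"twist": 0}
  ]
}}

```text
time_s: 32.85
position: [0.5154, -0.0136, 0.1361]
eef_rot: [-0.077, -3.138, -0.001]
ft_force: [0.9, -0.3, -0.3]
width: 0.0419
gripper_force: 0.0
```

Emit:
{"op": "play_rows", "data": {
  "commands": [
    {"claw": 7,"slide": [0,0,0],"twist": 0},
    {"claw": 7,"slide": [0,0,0],"twist": 0},
    {"claw": 7,"slide": [0,0,0],"twist": 0}
  ]
}}

```text
time_s: 33.15
position: [0.516, -0.0137, 0.1349]
eef_rot: [-0.077, -3.14, -0.0]
ft_force: [-0.0, -0.8, -0.6]
width: 0.0639
gripper_force: 0.0
```

```bash
python3 - <<'E'
from h import *
s=r.get_state();p,th,M=pose(s);print(s['time_s'],inv(JP,p),th-np.pi/2-JP[2],s['width'],s['ft_force'])
blanks('t7')
plan((np.array([.602,.282,.135]),np.pi/2+.149))
E
```

```text
33.15 [0.00347642 0.02908062 0.13490184] -0.004016006990195491 0.063928956771939 [-0.01452468 -0.82501101 -0.58131187]
blank [0.6011 0.282 ] [0.113 0.035] 308 yaw 0.149
slide [-3.59, 14.97, -0.03] twist -0.099 rows>= 4
slide [-5.05, 14.55, -0.03] twist -0.099 rows>= 4
```

Emit:
{"op": "play_rows", "data": {
  "commands": [
    {"claw": 7,"slide": [-0.9,3.8,0],"twist": -0.03},
    {"claw": 7,"slide": [-1.8,7.6,0],"twist": -0.05},
    {"claw": 7,"slide": [-2.7,11.4,0],"twist": -0.08},
    {"claw": 7,"slide": [-3.6,15,0],"twist": -0.1},
    {"claw": 7,"slide": [-3.6,15,0],"twist": -0.1}
  ]
}}

```text
time_s: 33.7
position: [0.5595, 0.1378, 0.1337]
eef_rot: [0.087, -3.138, -0.002]
ft_force: [0.5, -0.6, 0.1]
width: 0.0697
gripper_force: 0.0
```

Emit:
{"op": "play_rows", "data": {
  "commands": [
    {"claw": 7,"slide": [-1.2,3.8,0],"twist": -0.03},
    {"claw": 7,"slide": [-2.4,7.6,0],"twist": -0.05},
    {"claw": 7,"slide": [-3.7,11.2,0],"twist": -0.08},
    {"claw": 7,"slide": [-5,14.5,0],"twist": -0.1},
    {"claw": 7,"slide": [-5,14.5,0],"twist": -0.1}
  ]
}}

```text
time_s: 34.2
position: [0.6021, 0.2841, 0.1337]
eef_rot: [0.242, -3.131, -0.001]
ft_force: [0.1, 0.1, -1.0]
width: 0.0701
gripper_force: 0.0
```

Emit:
{"op": "play_rows", "data": {
  "commands": [
    {"claw": 7,"slide": [0,0,4],"twist": 0},
    {"claw": 7,"slide": [0,0,7],"twist": 0},
    {"claw": 7,"slide": [0,0,7],"twist": 0},
    {"claw": 7,"slide": [0,0,7],"twist": 0}
  ]
}}

```text
time_s: 34.6
position: [0.6017, 0.2801, 0.0645]
eef_rot: [0.235, -3.13, 0.001]
ft_force: [0.7, 0.4, 1.0]
width: 0.0702
gripper_force: 0.0
```

```bash
python3 - <<'E'
from h import *
s=r.get_state();p,th,M=pose(s);print(s['time_s'],p,th)
plan((np.array([.602,.282,.0175]),np.pi/2+.149))
E
```

```text
34.6 [0.60168738 0.28012854 0.06449872] 1.7207471204709166
slide [-0.06, 0.18, 4.7] twist 0.001 rows>= 2
```

Emit:
{"op": "play_rows", "data": {
  "commands": [
    {"claw": 7,"slide": [0,0.1,2],"twist": 0},
    {"claw": 7,"slide": [0,0.1,4],"twist": 0},
    {"claw": 7,"slide": [0,0.1,4.7],"twist": 0},
    {"claw": 7,"slide": [0,0.1,4.7],"twist": 0},
    {"claw": 7,"slide": [0,0.1,4.7],"twist": 0}
  ]
}}

```text
time_s: 35.1
position: [0.6034, 0.2826, 0.02]
eef_rot: [-0.237, 3.13, 0.001]
ft_force: [0.0, -0.3, 0.7]
width: 0.0701
gripper_force: 0.0
```

Emit:
{"op": "play_rows", "data": {
  "commands": [
    {"claw": 2.6,"slide": [0,0,0],"twist": 0},
    {"claw": 2.6,"slide": [0,0,0],"twist": 0},
    {"claw": 2.6,"slide": [0,0,0],"twist": 0},
    {"claw": 2.6,"slide": [0,0,0],"twist": 0},
    {"claw": 2.6,"slide": [0,0,0],"twist": 0}
  ],
  "force": 30
}}

```text
time_s: 35.6
position: [0.6022, 0.2827, 0.0183]
eef_rot: [-0.237, 3.133, -0.0]
ft_force: [-0.2, 0.1, 0.8]
width: 0.0319
gripper_force: 0.0
```

Emit:
{"op": "play_rows", "data": {
  "commands": [
    {"claw": 2.6,"slide": [0,0,0],"twist": 0},
    {"claw": 2.6,"slide": [0,0,0],"twist": 0}
  ]
}}

```text
time_s: 35.8
position: [0.6023, 0.2826, 0.0184]
eef_rot: [0.237, -3.133, -0.0]
ft_force: [-0.3, 0.3, 1.5]
width: 0.0317
gripper_force: 30.0
```

```bash
python3 - <<'E'
from h import *
s=r.get_state();p,th,M=pose(s);print(s['time_s'],p,th,s['width'],s['gripper_force'])
d=(p[0]-.602);print('grip off',d)
plan((p+[0,0,.115],th),(fr(JP,.003+d,.09,.13),np.pi/2+JP[2]))
E
```

```text
35.8 [0.60225566 0.28260565 0.01835943] 1.721983649130323 0.031687858845364215 29.98797744512558
grip off 0.0002556618692383106
slide [0.0, 0.0, -11.5] twist 0.0 rows>= 3
slide [5.91, -11.01, 0.17] twist 0.098 rows>= 3
slide [4.81, -11.53, 0.17] twist 0.098 rows>= 3
```

Emit:
{"op": "play_rows", "data": {
  "commands": [
    {"claw": 2.6,"slide": [0,0,-2],"twist": 0},
    {"claw": 2.6,"slide": [0,0,-5],"twist": 0},
    {"claw": 2.6,"slide": [0,0,-8.5],"twist": 0},
    {"claw": 2.6,"slide": [0,0,-11.5],"twist": 0},
    {"claw": 2.6,"slide": [0,0,-11.5],"twist": 0}
  ]
}}

```text
time_s: 36.3
position: [0.6053, 0.2835, 0.1387]
eef_rot: [-0.237, 3.124, 0.003]
ft_force: [0.5, 0.2, 0.1]
width: 0.0316
gripper_force: 30.0
```

Emit:
{"op": "play_rows", "data": {
  "commands": [
    {"claw": 2.6,"slide": [1.5,-2.8,0],"twist": 0.03},
    {"claw": 2.6,"slide": [3,-5.6,0],"twist": 0.06},
    {"claw": 2.6,"slide": [4.5,-8.4,0],"twist": 0.09},
    {"claw": 2.6,"slide": [5.9,-11,0],"twist": 0.1},
    {"claw": 2.6,"slide": [5.9,-11,0],"twist": 0.1}
  ]
}}

```text
time_s: 36.8
position: [0.5586, 0.1622, 0.1314]
eef_rot: [0.076, -3.137, 0.002]
ft_force: [0.0, -0.1, -0.9]
width: 0.0318
gripper_force: 30.0
```

Emit:
{"op": "play_rows", "data": {
  "commands": [
    {"claw": 2.6,"slide": [1.2,-2.9,0],"twist": 0.03},
    {"claw": 2.6,"slide": [2.4,-5.8,0],"twist": 0.06},
    {"claw": 2.6,"slide": [3.6,-8.7,0],"twist": 0.09},
    {"claw": 2.6,"slide": [4.8,-11.5,0],"twist": 0.1},
    {"claw": 2.6,"slide": [4.8,-11.5,0],"twist": 0.1}
  ]
}}

```text
time_s: 37.3
position: [0.5174, 0.0459, 0.1322]
eef_rot: [-0.081, -3.139, 0.001]
ft_force: [-0.7, 0.4, -1.1]
width: 0.0316
gripper_force: 30.0
```

Emit:
{"op": "play_rows", "data": {
  "commands": [
    {"claw": 2.6,"slide": [0,0,0],"twist": 0},
    {"claw": 2.6,"slide": [0,0,0],"twist": 0}
  ]
}}

```text
time_s: 37.5
position: [0.5188, 0.0487, 0.133]
eef_rot: [-0.075, -3.141, -0.001]
ft_force: [0.9, 0.3, -0.7]
width: 0.0315
gripper_force: 30.0
```

```bash
python3 - <<'E'
from h import *
s=r.get_state();p,th,M=pose(s);print(s['time_s'],inv(JP,p),th-np.pi/2-JP[2],s['width'],s['gripper_force'])
plan((fr(JP,.003,.09,.0385),np.pi/2+JP[2]))
E
```

```text
37.5 [0.003459   0.09151941 0.13295994] -0.0030373334098027713 0.031466664017902594 29.987064599990845
slide [0.05, -0.15, 9.45] twist -0.003 rows>= 3
```

Emit:
{"op": "play_rows", "data": {
  "commands": [
    {"claw": 2.6,"slide": [0,-0.1,4],"twist": 0},
    {"claw": 2.6,"slide": [0,-0.1,7],"twist": 0},
    {"claw": 2.6,"slide": [0,-0.1,9.4],"twist": 0},
    {"claw": 2.6,"slide": [0,-0.1,9.4],"twist": 0},
    {"claw": 2.6,"slide": [0,-0.1,9.4],"twist": 0}
  ]
}}

```text
time_s: 38.0
position: [0.5183, 0.0478, 0.0387]
eef_rot: [-0.074, -3.14, -0.0]
ft_force: [0.5, -0.9, -0.5]
width: 0.0315
gripper_force: 30.0
```

Emit:
{"op": "play_rows", "data": {
  "commands": [
    {"claw": 4.2,"slide": [0,0,0],"twist": 0},
    {"claw": 4.2,"slide": [0,0,0],"twist": 0},
    {"claw": 4.2,"slide": [0,0,-1],"twist": 0},
    {"claw": 4.2,"slide": [0,0,-5],"twist": 0},
    {"claw": 4.2,"slide": [0,0,-9.5],"twist": 0}
  ]
}}

```text
time_s: 38.5
position: [0.5171, 0.0468, 0.135]
eef_rot: [-0.077, -3.138, -0.001]
ft_force: [0.8, -0.5, 0.5]
width: 0.042
gripper_force: 0.0
```

Emit:
{"op": "play_rows", "data": {
  "commands": [
    {"claw": 4.2,"slide": [2,-2,-4],"twist": 0},
    {"claw": 4.2,"slide": [4,-4,-8],"twist": 0},
    {"claw": 4.2,"slide": [7,-6,-12],"twist": 0},
    {"claw": 4.2,"slide": [9,-9,-16],"twist": 0},
    {"claw": 4.2,"slide": [9,-9,-16],"twist": 0}
  ]
}}

```text
time_s: 39.0
position: [0.4245, -0.0411, 0.3004]
eef_rot: [0.08, 3.131, -0.007]
ft_force: [0.8, -0.9, 0.0]
width: 0.0419
gripper_force: 0.0
```

Emit:
{"op": "play_rows", "data": {
  "commands": [
    {"claw": 4.2,"slide": [0,0,0],"twist": 0},
    {"claw": 4.2,"slide": [0,0,0],"twist": 0},
    {"claw": 4.2,"slide": [0,0,0],"twist": 0}
  ]
}}

```text
time_s: 39.3
position: [0.4237, -0.038, 0.2927]
eef_rot: [-0.075, -3.138, -0.002]
ft_force: [0.3, -0.6, -0.0]
width: 0.0418
gripper_force: 0.0
```

```bash
python3 - <<'E'
from h import *
s=r.get_state();p,th,M=pose(s);print(s['time_s'],inv(JP,p),th-np.pi/2-JP[2],s['width'])
c,im=shot('wrist','w9',(80,0,480,300),2)
print(((proj(c,[fr(JP,.121,-.074,.05),fr(JP,.105,-.0116,.174)]+[fr(JP,-.06,y,.052) for y in(-.09,-.03,.03,.09)])-[80,0])*2).round())
E
```

```text
39.3 [-0.08760888  0.00064665  0.29270533] -0.0031773098641606976 0.041828536614584855
[[278. 664.]
 [366. 792.]
 [232. 401.]
 [336. 401.]
 [441. 400.]
 [545. 400.]]
```

View pics/w9.png

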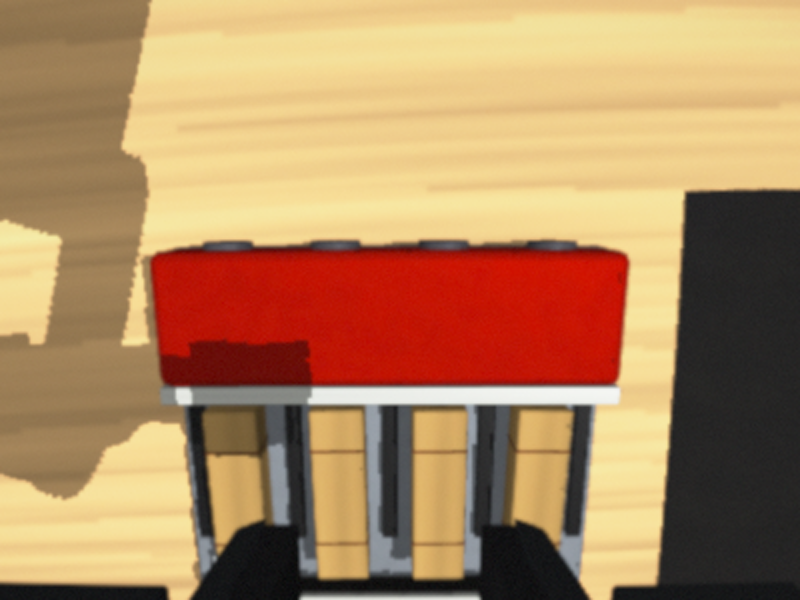

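All four blanks lie straight in their bays (crop x about 235, 337, 440 and 543), clear of the white plate at row 395. Next I'll turn toward the lever and recheck the mark from the +y side on the way.

```bash
python3 - <<'E'
from h import *
plan((fr(JP,.14,.09,.33),JP[2]))
E
```

```text
slide [-7.58, 3.0, -1.24] twist 0.523 rows>= 4
slide [-5.07, 6.38, -1.24] twist 0.523 rows>= 4
slide [-1.21, 8.06, -1.24] twist 0.523 rows>= 4
```

Emit:
{"op": "play_rows", "data": {
  "commands": [
    {"claw": 6,"slide": [-1.6,0.6,-0.5],"twist": 0.11},
    {"claw": 6,"slide": [-3.2,1.2,-1],"twist": 0.22},
    {"claw": 6,"slide": [-4.8,1.8,-1.2],"twist": 0.33},
    {"claw": 6,"slide": [-6.4,2.4,-1.2],"twist": 0.44},
    {"claw": 6,"slide": [-7.6,3,-1.2],"twist": 0.52}
  ]
}}

```text
time_s: 39.85
position: [0.5022, -0.0115, 0.3047]
eef_rot: [-0.885, -3.011, -0.0]
ft_force: [0.1, 0.1, 0.2]
width: 0.0597
gripper_force: 0.0
```

Emit:
{"op": "play_rows", "data": {
  "commands": [
    {"claw": 6,"slide": [-1,1.3,-0.5],"twist": 0.11},
    {"claw": 6,"slide": [-2,2.6,-1],"twist": 0.22},
    {"claw": 6,"slide": [-3,3.9,-1.2],"twist": 0.33},
    {"claw": 6,"slide": [-4,5.2,-1.2],"twist": 0.44},
    {"claw": 6,"slide": [-5.1,6.4,-1.2],"twist": 0.52}
  ]
}}

```text
time_s: 40.35
position: [0.5794, 0.0151, 0.3164]
eef_rot: [-1.629, -2.683, 0.002]
ft_force: [-0.1, 1.0, 0.4]
width: 0.0599
gripper_force: 0.0
```

Emit:
{"op": "play_rows", "data": {
  "commands": [
    {"claw": 6,"slide": [-0.3,1.7,-0.5],"twist": 0.11},
    {"claw": 6,"slide": [-0.6,3.4,-1],"twist": 0.22},
    {"claw": 6,"slide": [-0.9,5.1,-1.2],"twist": 0.33},
    {"claw": 6,"slide": [-1.2,6.8,-1.2],"twist": 0.44},
    {"claw": 6,"slide": [-1.2,8,-1.2],"twist": 0.52}
  ]
}}

```text
time_s: 40.85
position: [0.6561, 0.0415, 0.3279]
eef_rot: [-2.265, -2.174, 0.003]
ft_force: [-0.9, -0.4, 1.3]
width: 0.06
gripper_force: 0.0
```

Emit:
{"op": "play_rows", "data": {
  "commands": [
    {"claw": 6,"slide": [0,0,0],"twist": 0},
    {"claw": 6,"slide": [0,0,0],"twist": 0},
    {"claw": 6,"slide": [0,0,0],"twist": 0}
  ]
}}

```text
time_s: 41.15
position: [0.6548, 0.0405, 0.3295]
eef_rot: [-2.26, -2.18, 0.002]
ft_force: [-0.3, -0.1, 0.3]
width: 0.0598
gripper_force: 0.0
```

```bash
python3 - <<'E'
from h import *
s=r.get_state();p,th,M=pose(s);print(s['time_s'],inv(JP,p),th-JP[2],s['width'])
c=r.camera_info('wrist');u=proj(c,fr(JP,.118,-.04,.08))[0].round();print(u)
x0,y0=int(np.clip(u[0]-80,0,400)),int(np.clip(u[1]-60,0,300))
c,im=shot('wrist','w10',(x0,y0,x0+160,y0+120),5)
print(x0,y0,((proj(c,[fr(JP,.121,-.074,.05),fr(JP,.105,-.0116,.174)])-[x0,y0])*5).round())
np.save('w10.npy',np.r_[c['rvec'],c['tvec'],x0,y0])
E
```

```text
41.15 [0.13975429 0.08944041 0.3294732 ] 0.008837594689493772 0.05979869335005435
[257. 275.]
177 215 [[418. 359.]
 [310. 395.]]
```

View pics/w10.png

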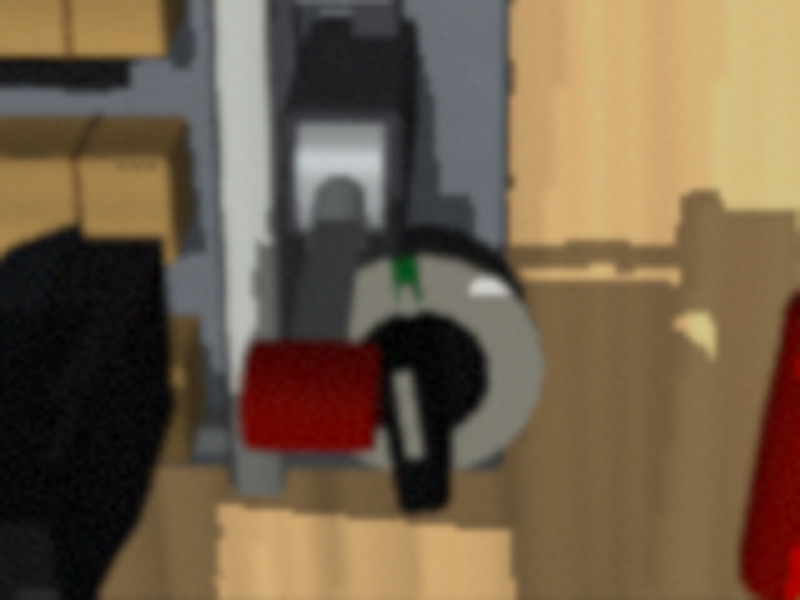

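The picture shows the pointer's white stripe centred over the green mark at crop (405,280), so the nut is set. The red knob is at (310,395), exactly where a lever at 1.7 rad would put it. Now for the lever.

Emit:
{"op": "play_rows", "data": {
  "commands": [
    {"claw": 6,"slide": [-3.4,-1.2,2],"twist": 0.01},
    {"claw": 6,"slide": [-6.8,-2.4,4],"twist": 0.01},
    {"claw": 6,"slide": [-10.1,-3.5,6],"twist": 0.01},
    {"claw": 6,"slide": [-10.1,-3.5,8],"twist": 0.01},
    {"claw": 6,"slide": [-10.1,-3.5,9],"twist": 0.01}
  ]
}}

```text
time_s: 41.7
position: [0.6151, -0.0602, 0.2386]
eef_rot: [-2.274, -2.164, 0.002]
ft_force: [-0.8, -0.7, -0.6]
width: 0.0599
gripper_force: 0.0
```

Emit:
{"op": "play_rows", "data": {
  "commands": [
    {"claw": 6,"slide": [0,0,0],"twist": 0},
    {"claw": 6,"slide": [0,0,0],"twist": 0},
    {"claw": 6,"slide": [0,0,0],"twist": 0}
  ]
}}

```text
time_s: 42.0
position: [0.6174, -0.0588, 0.2418]
eef_rot: [2.271, 2.168, 0.002]
ft_force: [1.1, 0.5, -0.1]
width: 0.06
gripper_force: 0.0
```

```bash
python3 - <<'E'
from h import *
s=r.get_state();p,th,M=pose(s);print(s['time_s'],inv(JP,p),th-JP[2])
plan((fr(JP,.105,-.0116,.156),JP[2]))
q=lambda f:np.array([.105,.09*np.cos(f),.085+.09*np.sin(f)-.0187])
for L in([1.55,1.4,1.25,1.1,.95],[.8,.65,.5,.35,.2],[.1,0,-.02]):
    b=q(1.7 if L[0]>1.5 else .95 if L[0]>.7 else .2)
    print([[round(100*(q(f)-b)[1],2),0,round(-100*(q(f)-b)[2],2)] for f in L])
E
```

```text
42.0 [ 0.10680903 -0.0114309   0.24175566] -0.0018808628698744057
slide [-0.02, -0.18, 8.58] twist -0.002 rows>= 2
[[np.float64(1.35), 0, np.float64(-0.07)], [np.float64(2.69), 0, np.float64(0.06)], [np.float64(4.0), 0, np.float64(0.38)], [np.float64(5.24), 0, np.float64(0.9)], [np.float64(6.39), 0, np.float64(1.6)]]
[[np.float64(1.04), 0, np.float64(0.86)], [np.float64(1.93), 0, np.float64(1.87)], [np.float64(2.66), 0, np.float64(3.01)], [np.float64(3.22), 0, np.float64(4.23)], [np.float64(3.59), 0, np.float64(5.53)]]
[[np.float64(0.13), 0, np.float64(0.89)], [np.float64(0.18), 0, np.float64(1.79)], [np.float64(0.18), 0, np.float64(1.97)]]
```

Emit:
{"op": "play_rows", "data": {
  "commands": [
    {"claw": 6,"slide": [0,-0.2,3],"twist": 0},
    {"claw": 6,"slide": [0,-0.2,6],"twist": 0},
    {"claw": 6,"slide": [0,-0.2,8.5],"twist": 0},
    {"claw": 6,"slide": [0,-0.2,8.5],"twist": 0},
    {"claw": 6,"slide": [0,-0.2,8.5],"twist": 0}
  ]
}}

```text
time_s: 42.5
position: [0.6151, -0.0589, 0.1563]
eef_rot: [2.273, 2.168, 0.001]
ft_force: [0.4, -0.3, 0.6]
width: 0.0596
gripper_force: 0.0
```

Emit:
{"op": "play_rows", "data": {
  "commands": [
    {"claw": 2,"slide": [0,0,0],"twist": 0},
    {"claw": 2,"slide": [0,0,0],"twist": 0},
    {"claw": 2,"slide": [0,0,0],"twist": 0},
    {"claw": 2,"slide": [0,0,0],"twist": 0},
    {"claw": 2,"slide": [0,0,0],"twist": 0}
  ],
  "force": 30
}}

```text
time_s: 43.0
position: [0.6158, -0.0594, 0.156]
eef_rot: [2.272, 2.166, 0.003]
ft_force: [3.3, 0.5, 1.6]
width: 0.0256
gripper_force: 30.0
```

```bash
python3 - <<'E'
from h import *
s=r.get_state();p,th,M=pose(s);print(s['time_s'],inv(JP,p),th-JP[2],s['width'],s['gripper_force'],s['ft_force'])
E
```

```text
43.0 [ 0.10522144 -0.01205001  0.15597876] -0.003226603325498699 0.02557613551423336 30.01685991883278 [3.26700794 0.49176674 1.5774498 ]
```

Emit:
{"op": "play_rows", "data": {
  "commands": [
    {"claw": 2,"slide": [1.35,0,0],"twist": 0},
    {"claw": 2,"slide": [2.7,0,0.05],"twist": 0},
    {"claw": 2,"slide": [4.0,0,0.4],"twist": 0},
    {"claw": 2,"slide": [5.25,0,0.9],"twist": 0},
    {"claw": 2,"slide": [6.4,0,1.6],"twist": 0}
  ]
}}

```text
time_s: 43.5
position: [0.6187, 0.0046, 0.1402]
eef_rot: [2.272, 2.165, 0.001]
ft_force: [3.3, -4.7, 1.9]
width: 0.0257
gripper_force: 30.0
```

Emit:
{"op": "play_rows", "data": {
  "commands": [
    {"claw": 2,"slide": [1.05,0,0.85],"twist": 0},
    {"claw": 2,"slide": [1.95,0,1.85],"twist": 0},
    {"claw": 2,"slide": [2.65,0,3.0],"twist": 0},
    {"claw": 2,"slide": [3.2,0,4.25],"twist": 0},
    {"claw": 2,"slide": [3.6,0,5.5],"twist": 0}
  ]
}}

```text
time_s: 44.0
position: [0.6203, 0.0408, 0.0839]
eef_rot: [2.272, 2.166, 0.001]
ft_force: [3.7, -7.4, 4.4]
width: 0.0258
gripper_force: 30.0
```

Emit:
{"op": "play_rows", "data": {
  "commands": [
    {"claw": 2,"slide": [0.1,0,0.5],"twist": 0},
    {"claw": 2,"slide": [0.15,0,1.2],"twist": 0},
    {"claw": 2,"slide": [0.2,0,1.8],"twist": 0},
    {"claw": 2,"slide": [0.2,0,2.1],"twist": 0},
    {"claw": 2,"slide": [0.2,0,2.1],"twist": 0}
  ]
}}

```text
time_s: 44.5
position: [0.6206, 0.0425, 0.065]
eef_rot: [2.273, 2.166, 0.001]
ft_force: [-2.4, -4.0, 15.1]
width: 0.0254
gripper_force: 30.0
```

```bash
python3 - <<'E'
from h import *
s=r.get_state();p,th,M=pose(s);print(s['time_s'],inv(JP,p),th-JP[2],s['width'],s['gripper_force'],s['ft_force'])
E
```

```text
44.5 [0.10543715 0.08990907 0.06504164] -0.0030874407630184647 0.02535951133017836 30.00533603131771 [-2.35431391 -3.96726476 15.05372109]
```

The lever is down with 15 N on its stop. I'll release it and check the clamping.

Emit:
{"op": "play_rows", "data": {
  "commands": [
    {"claw": 6,"slide": [0,0,-0.1],"twist": 0},
    {"claw": 6,"slide": [0,0,-0.1],"twist": 0},
    {"claw": 6,"slide": [0,0,-1],"twist": 0},
    {"claw": 6,"slide": [0,0,-5],"twist": 0},
    {"claw": 6,"slide": [0,0,-9.5],"twist": 0}
  ]
}}

```text
time_s: 45.0
position: [0.6172, 0.0434, 0.1568]
eef_rot: [-2.27, -2.164, 0.006]
ft_force: [0.6, -0.0, -0.3]
width: 0.0597
gripper_force: 0.0
```

Emit:
{"op": "play_rows", "data": {
  "commands": [
    {"claw": 6,"slide": [0.5,0,-4.5],"twist": 0},
    {"claw": 6,"slide": [0.5,0,-9],"twist": 0},
    {"claw": 6,"slide": [0.5,-2,-11],"twist": 0},
    {"claw": 6,"slide": [0.5,-2,-11],"twist": 0},
    {"claw": 6,"slide": [0.5,-2,-11],"twist": 0}
  ]
}}

```text
time_s: 45.5
position: [0.5993, 0.049, 0.2678]
eef_rot: [-2.274, -2.167, 0.0]
ft_force: [-0.3, -0.4, -0.0]
width: 0.0599
gripper_force: 0.0
```

```bash
python3 - <<'E'
from h import *
s=r.get_state();p,th,M=pose(s);print(s['time_s'],inv(JP,p),th-JP[2],s['ft_force'])
c,im=shot('wrist','w11',(0,60,400,360),2)
print(((proj(c,[fr(JP,.105,.09,.085)]+[fr(JP,.05,y,.052) for y in(-.09,-.03,.03,.09)])-[0,60])*2).round().tolist())
E
```

```text
45.5 [0.0839343  0.09546907 0.26783716] -0.0028706576794202687 [-0.27069097 -0.35689467 -0.02285894]
[[594.0, 265.0], [496.0, 538.0], [493.0, 451.0], [489.0, 356.0], [486.0, 250.0]]
```

View pics/w11.png

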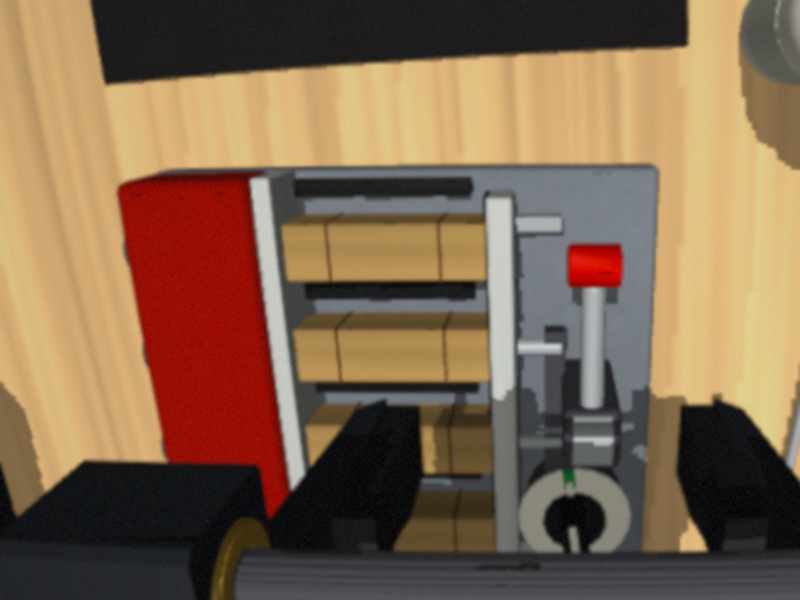

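The clamp is verified: the knob is at (594,265) as predicted for lever down, the bar touches all four blanks, and the pointer lies on the green mark at (568,478). Now the guard.

```bash
python3 - <<'E'
from h import *
plan((fr(BP,.0,0,.25),np.pi/2+BP[2]))
E
```

```text
slide [-13.84, -4.28, 0.56] twist -0.527 rows>= 4
slide [-9.81, -10.67, 0.56] twist -0.527 rows>= 4
slide [-3.11, -14.15, 0.56] twist -0.527 rows>= 4
```

Emit:
{"op": "play_rows", "data": {
  "commands": [
    {"claw": 5,"slide": [-3,-1,0],"twist": -0.11},
    {"claw": 5,"slide": [-6,-2,0.2],"twist": -0.22},
    {"claw": 5,"slide": [-9,-3,0.4],"twist": -0.33},
    {"claw": 5,"slide": [-12,-3.8,0.5],"twist": -0.44},
    {"claw": 5,"slide": [-13.8,-4.3,0.5],"twist": -0.53}
  ]
}}

```text
time_s: 46.05
position: [0.5487, -0.0887, 0.2604]
eef_rot: [-1.621, -2.686, 0.002]
ft_force: [0.2, 0.7, 0.4]
width: 0.0499
gripper_force: 0.0
```

Emit:
{"op": "play_rows", "data": {
  "commands": [
    {"claw": 5,"slide": [-2,-2.2,0],"twist": -0.11},
    {"claw": 5,"slide": [-4,-4.4,0.2],"twist": -0.22},
    {"claw": 5,"slide": [-6,-6.6,0.4],"twist": -0.33},
    {"claw": 5,"slide": [-8,-8.8,0.5],"twist": -0.44},
    {"claw": 5,"slide": [-9.8,-10.7,0.5],"twist": -0.53}
  ]
}}

```text
time_s: 46.55
position: [0.4994, -0.2244, 0.2554]
eef_rot: [-0.86, -3.017, -0.003]
ft_force: [0.0, -0.7, -0.1]
width: 0.0499
gripper_force: 0.0
```

Emit:
{"op": "play_rows", "data": {
  "commands": [
    {"claw": 5,"slide": [-0.6,-2.8,0],"twist": -0.11},
    {"claw": 5,"slide": [-1.2,-5.6,0.2],"twist": -0.22},
    {"claw": 5,"slide": [-1.8,-8.5,0.4],"twist": -0.33},
    {"claw": 5,"slide": [-2.5,-11.4,0.5],"twist": -0.44},
    {"claw": 5,"slide": [-3.1,-14.1,0.5],"twist": -0.53}
  ]
}}

```text
time_s: 47.05
position: [0.4512, -0.3602, 0.2502]
eef_rot: [-0.039, -3.138, -0.006]
ft_force: [0.6, -0.0, 0.5]
width: 0.0497
gripper_force: 0.0
```

Emit:
{"op": "play_rows", "data": {
  "commands": [
    {"claw": 5,"slide": [0,0,0],"twist": 0},
    {"claw": 5,"slide": [0,0,0],"twist": 0},
    {"claw": 5,"slide": [0,0,0],"twist": 0}
  ]
}}

```text
time_s: 47.35
position: [0.4524, -0.3585, 0.2519]
eef_rot: [-0.046, -3.14, -0.003]
ft_force: [0.3, 0.2, 1.1]
width: 0.0499
gripper_force: 0.0
```

```bash
python3 - <<'E'
from h import *
s=r.get_state();p,th,M=pose(s);print(s['time_s'],inv(BP,p),th-BP[2]-np.pi/2,s['joint_pos'].round(2))
c,im=shot('wrist','w12',(80,60,480,360),2)
print(((proj(c,[fr(BP,-.028,0,.0985)]+[fr(BP,x,y,.05) for x,y in((-.06,.05),(-.06,-.05),(.06,-.05),(.06,.05))])-[80,60])*2).round().tolist())
np.save('w12.npy',np.r_[c['rvec'],c['tvec']])
E
```

```text
47.35 [0.00140601 0.00139264 0.25193466] 0.007064090892696662 [-0.88  0.18  1.59  0.    1.38 -2.42]
[[387.0, 206.0], [490.0, 125.0], [284.0, 124.0], [292.0, 355.0], [480.0, 356.0]]
```

View pics/w12.png

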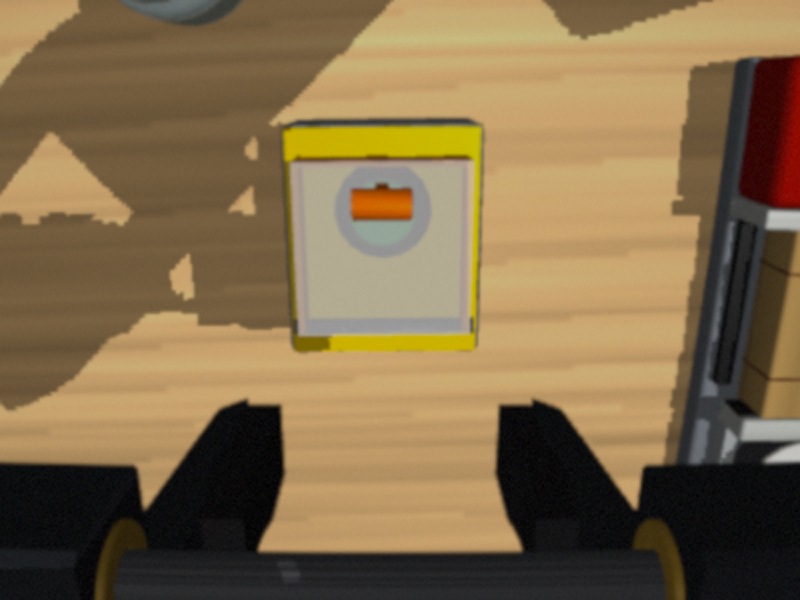

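The picture shows the box corners within about 3 px of prediction, the orange bar at (382,203) and the button beneath it at (382,215). I'll shift the box frame by (-1, -1.8) mm and plan the swing.

```bash
sed -i 's/BP=np.array(.*/BP=np.array([.4499,-.3616,-.0365])/' h.py; python3 - <<'E'
from h import *
p,th,M=pose()
plan((fr(BP,-.028,0,.084),np.pi/2+BP[2]))
q=lambda g:73.16*np.array([-np.cos(.378+g),np.sin(.378+g)])/10
for g0,L in((0,[.1,.22,.37,.54,.72]),(.72,[.9,1.08,1.26,1.42,1.56]),(1.56,[1.62,1.68,1.75])):
    print([[float(-(q(g)-q(g0))[0].round(2)),0,float(-(q(g)-q(g0))[1].round(2))] for g in L])
E
```

```text
slide [3.06, -0.31, 16.84] twist 0.008 rows>= 4
[[-0.3, 0, -0.67], [-0.75, 0, -1.42], [-1.44, 0, -2.28], [-2.36, 0, -3.11], [-3.47, 0, -3.81]]
[[-1.22, 0, -0.49], [-2.51, 0, -0.76], [-3.82, 0, -0.79], [-4.98, 0, -0.61], [-5.96, 0, -0.31]]
[[-0.4, 0, 0.17], [-0.8, 0, 0.36], [-1.24, 0, 0.62]]
```

Emit:
{"op": "play_rows", "data": {
  "commands": [
    {"claw": 5,"slide": [1.5,-0.2,3],"twist": 0},
    {"claw": 5,"slide": [3,-0.3,7],"twist": 0},
    {"claw": 5,"slide": [3,-0.3,10],"twist": 0.01},
    {"claw": 5,"slide": [3,-0.3,12],"twist": 0.01},
    {"claw": 5,"slide": [3,-0.3,13],"twist": 0.01}
  ]
}}

```text
time_s: 47.9
position: [0.4218, -0.3597, 0.1211]
eef_rot: [-0.06, -3.139, -0.004]
ft_force: [0.2, -0.3, 1.0]
width: 0.0503
gripper_force: 0.0
```

Emit:
{"op": "play_rows", "data": {
  "commands": [
    {"claw": 5,"slide": [0,0,1],"twist": 0},
    {"claw": 5,"slide": [0,0,2],"twist": 0},
    {"claw": 5,"slide": [0,0,3],"twist": 0},
    {"claw": 5,"slide": [0,0,3.7],"twist": 0},
    {"claw": 5,"slide": [0,0,3.7],"twist": 0}
  ]
}}

```text
time_s: 48.4
position: [0.4219, -0.3612, 0.0853]
eef_rot: [-0.061, -3.14, -0.002]
ft_force: [-0.2, -0.0, 0.8]
width: 0.0501
gripper_force: 0.0
```

Emit:
{"op": "play_rows", "data": {
  "commands": [
    {"claw": 2,"slide": [0,0,0],"twist": 0},
    {"claw": 2,"slide": [0,0,0],"twist": 0},
    {"claw": 2,"slide": [0,0,0],"twist": 0},
    {"claw": 2,"slide": [0,0,0],"twist": 0},
    {"claw": 2,"slide": [0,0,0],"twist": 0}
  ],
  "force": 20
}}

```text
time_s: 48.9
position: [0.4224, -0.3608, 0.0867]
eef_rot: [0.061, 3.141, 0.002]
ft_force: [0.6, 5.0, 5.1]
width: 0.0257
gripper_force: 19.9
```

```bash
python3 - <<'E'
from h import *
s=r.get_state();p,th,M=pose(s);print(s['time_s'],inv(BP,p),th-BP[2]-np.pi/2,s['width'],s['gripper_force'],s['ft_force'])
E
```

```text
48.9 [-0.0274752  -0.0001727   0.08668527] -0.002204448888065924 0.02570744440391198 19.9450277723372 [0.56355827 5.01359673 5.11739483]
```

Gripped at 25.7 mm. Now the swing.

Emit:
{"op": "play_rows", "data": {
  "commands": [
    {"claw": 2,"slide": [-0.3,0,-0.65],"twist": 0},
    {"claw": 2,"slide": [-0.75,0,-1.4],"twist": 0},
    {"claw": 2,"slide": [-1.45,0,-2.3],"twist": 0},
    {"claw": 2,"slide": [-2.35,0,-3.1],"twist": 0},
    {"claw": 2,"slide": [-3.45,0,-3.8],"twist": 0}
  ]
}}

```text
time_s: 49.4
position: [0.4566, -0.3615, 0.1246]
eef_rot: [-0.061, -3.139, -0.005]
ft_force: [-0.1, 6.2, -3.9]
width: 0.0254
gripper_force: 20.0
```

Emit:
{"op": "play_rows", "data": {
  "commands": [
    {"claw": 2,"slide": [-1.2,0,-0.5],"twist": 0},
    {"claw": 2,"slide": [-2.5,0,-0.75],"twist": 0},
    {"claw": 2,"slide": [-3.8,0,-0.8],"twist": 0},
    {"claw": 2,"slide": [-5.0,0,-0.6],"twist": 0},
    {"claw": 2,"slide": [-5.95,0,-0.3],"twist": 0}
  ]
}}

```text
time_s: 49.9
position: [0.5179, -0.3629, 0.1285]
eef_rot: [0.059, 3.14, 0.005]
ft_force: [-0.9, 11.9, 4.2]
width: 0.0256
gripper_force: 20.0
```

Emit:
{"op": "play_rows", "data": {
  "commands": [
    {"claw": 2,"slide": [-0.4,0,0.15],"twist": 0},
    {"claw": 2,"slide": [-0.8,0,0.35],"twist": 0},
    {"claw": 2,"slide": [-1.25,0,0.6],"twist": 0},
    {"claw": 2,"slide": [-1.25,0,0.6],"twist": 0}
  ]
}}

```text
time_s: 50.3
position: [0.5306, -0.3632, 0.1223]
eef_rot: [0.059, 3.14, 0.005]
ft_force: [1.5, 12.6, 3.8]
width: 0.0255
gripper_force: 20.0
```

```bash
python3 - <<'E'
from h import *
s=r.get_state();p,th,M=pose(s);k=inv(BP,p);print(s['time_s'],k,s['width'],s['gripper_force'],s['ft_force'])
dx,dz=k[0]-.04+.0005,k[2]+.0118-.0715;print('guard angle if held',np.arctan2(dz,-dx)-.378,np.hypot(dx,dz))
E
```

```text
50.3 [0.08074115 0.00130774 0.12232579] 0.02551570490875359 19.99848509207368 [ 1.50413576 12.6312516   3.82409667]
guard angle if held 1.7751467407832657 0.07498548202003469
```

Emit:
{"op": "play_rows", "data": {
  "commands": [
    {"claw": 5,"slide": [0,0,0],"twist": 0},
    {"claw": 5,"slide": [0,0,0],"twist": 0},
    {"claw": 5,"slide": [0,0,0],"twist": 0},
    {"claw": 5,"slide": [0,0,-4],"twist": 0},
    {"claw": 5,"slide": [0,0,-9],"twist": 0}
  ]
}}

```text
time_s: 50.8
position: [0.5272, -0.3651, 0.2095]
eef_rot: [-0.062, -3.137, -0.006]
ft_force: [1.0, -0.7, -0.0]
width: 0.0502
gripper_force: 0.0
```

Emit:
{"op": "play_rows", "data": {
  "commands": [
    {"claw": 0,"slide": [0,0,-2.5],"twist": 0},
    {"claw": 0,"slide": [3,0,-3],"twist": 0},
    {"claw": 0,"slide": [6,0,-3],"twist": 0},
    {"claw": 0,"slide": [6,0,-3],"twist": 0},
    {"claw": 0,"slide": [6,0,-3],"twist": 0}
  ]
}}

```text
time_s: 51.3
position: [0.4687, -0.3642, 0.242]
eef_rot: [0.063, 3.14, -0.002]
ft_force: [0.2, 1.6, 1.1]
width: 0.0119
gripper_force: 0.0
```

```bash
python3 - <<'E'
from h import *
s=r.get_state();p,th,M=pose(s);print(s['time_s'],inv(BP,p),s['width'])
c,im=shot('wrist','w13',(80,60,480,360),2)
print(((proj(c,[fr(BP,-.018,0,z) for z in(.055,.062)])-[80,60])*2).round().tolist())
plan((fr(BP,-.018,0,.10),np.pi/2+BP[2]))
E
```

```text
51.3 [ 0.01885147 -0.00192182  0.24196915] 0.011922951282046634
[[395.0, 178.0], [395.0, 180.0]]
slide [3.73, 0.17, 14.18] twist -0.003 rows>= 4
```

View pics/w13.png

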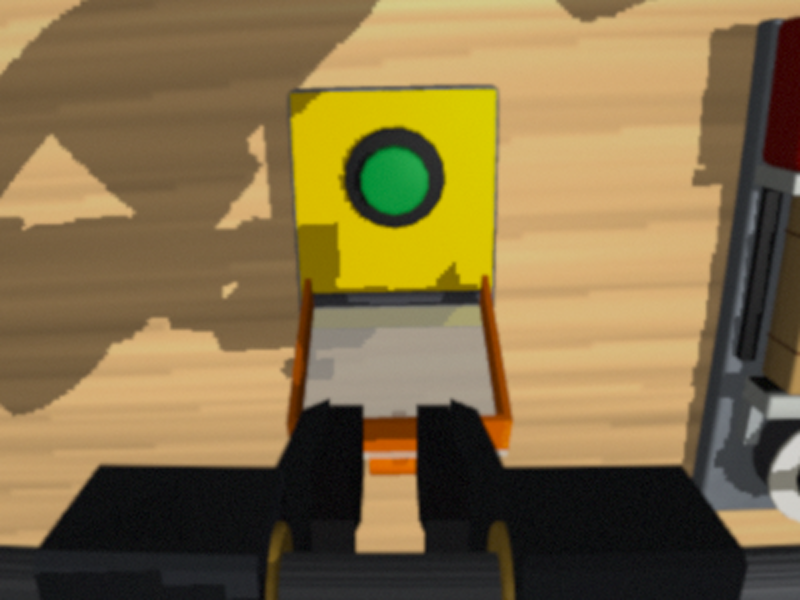

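The guard is fully up and the green button is at (395,180), as predicted. Now pressing.

Emit:
{"op": "play_rows", "data": {
  "commands": [
    {"claw": 0,"slide": [3.7,0.2,4],"twist": 0},
    {"claw": 0,"slide": [3.7,0.2,8],"twist": 0},
    {"claw": 0,"slide": [3.7,0.2,12],"twist": 0},
    {"claw": 0,"slide": [3.7,0.2,15],"twist": 0},
    {"claw": 0,"slide": [3.7,0.2,16],"twist": 0}
  ]
}}

```text
time_s: 51.85
position: [0.431, -0.3583, 0.0775]
eef_rot: [-0.06, -3.137, -0.007]
ft_force: [0.7, -0.2, 0.0]
width: 0.0005
gripper_force: 0.0
```

Emit:
{"op": "play_rows", "data": {
  "commands": [
    {"claw": 0,"slide": [0,0,0.2],"twist": 0},
    {"claw": 0,"slide": [0,0,0.4],"twist": 0},
    {"claw": 0,"slide": [0,0,0.6],"twist": 0},
    {"claw": 0,"slide": [0,0,0.8],"twist": 0},
    {"claw": 0,"slide": [0,0,1.0],"twist": 0}
  ]
}}

```text
time_s: 52.35
position: [0.4323, -0.3606, 0.0722]
eef_rot: [0.061, 3.14, -0.002]
ft_force: [0.1, 0.3, 1.2]
width: 0.0006
gripper_force: 0.0
```

Emit:
{"op": "play_rows", "data": {
  "commands": [
    {"claw": 0,"slide": [0,0,0.1],"twist": 0},
    {"claw": 0,"slide": [0,0,0.2],"twist": 0},
    {"claw": 0,"slide": [0,0,0.2],"twist": 0}
  ]
}}

```text
time_s: 52.65
position: [0.4317, -0.36, 0.0692]
eef_rot: [-0.061, -3.141, -0.0]
ft_force: [-0.0, 0.4, -0.1]
width: 0.0004
gripper_force: 0.0
```

```bash
python3 - <<'E'
from h import *
s=r.get_state();p,th,M=pose(s);print(s['time_s'],inv(BP,p),s['ft_force'])
E
```

```text
52.65 [-0.01821382  0.00090491  0.0692282 ] [-0.00329538  0.37555057 -0.09015723]
```

Emit:
{"op": "play_rows", "data": {
  "commands": [
    {"claw": 0,"slide": [0,0,0.15],"twist": 0},
    {"claw": 0,"slide": [0,0,0.3],"twist": 0},
    {"claw": 0,"slide": [0,0,0.45],"twist": 0},
    {"claw": 0,"slide": [0,0,0.6],"twist": 0},
    {"claw": 0,"slide": [0,0,0.6],"twist": 0}
  ]
}}

```text
time_s: 53.15
position: [0.4319, -0.3602, 0.0634]
eef_rot: [0.061, 3.141, -0.0]
ft_force: [-0.2, 0.9, 4.6]
width: 0.0005
gripper_force: 2.1
```

Emit:
{"op": "play_rows", "data": {
  "commands": [
    {"claw": 0,"slide": [0,0,0.1],"twist": 0},
    {"claw": 0,"slide": [0,0,0.2],"twist": 0},
    {"claw": 0,"slide": [0,0,0.3],"twist": 0},
    {"claw": 0,"slide": [0,0,0.3],"twist": 0}
  ]
}}

```text
time_s: 53.55
position: [0.432, -0.3603, 0.0622]
eef_rot: [-0.06, -3.141, 0.001]
ft_force: [-4.9, 5.6, 19.9]
width: 0.0005
gripper_force: 9.7
```

Emit:
{"op": "play_rows", "data": {
  "commands": [
    {"claw": 0,"slide": [0,0,0.1],"twist": 0},
    {"claw": 0,"slide": [0,0,0.2],"twist": 0},
    {"claw": 0,"slide": [0,0,0.3],"twist": 0},
    {"claw": 0,"slide": [0,0,0.3],"twist": 0}
  ]
}}

```text
time_s: 53.95
position: [0.4321, -0.3604, 0.0618]
eef_rot: [-0.06, -3.141, 0.001]
ft_force: [-12.0, 12.3, 40.7]
width: 0.0006
gripper_force: 20.7
```

Spring force was 4.6 N at z = 0.0634, then a hard stop at 0.062, so the button went fully in. Retracting.

Emit:
{"op": "play_rows", "data": {
  "commands": [
    {"claw": 0,"slide": [0,0,-1],"twist": 0},
    {"claw": 0,"slide": [0,0,-4],"twist": 0},
    {"claw": 0,"slide": [0,0,-8],"twist": 0},
    {"claw": 0,"slide": [0,0,-12],"twist": 0},
    {"claw": 0,"slide": [0,0,-16],"twist": 0}
  ]
}}

```text
time_s: 54.45
position: [0.4315, -0.3596, 0.2182]
eef_rot: [-0.061, -3.14, -0.001]
ft_force: [-0.5, -0.5, 0.2]
width: 0.0005
gripper_force: 0.0
```

Emit:
{"op": "play_rows", "data": {
  "commands": [
    {"claw": 0,"slide": [4,0,-2],"twist": 0},
    {"claw": 0,"slide": [8,0,-4],"twist": 0},
    {"claw": 0,"slide": [8,0,-4],"twist": 0},
    {"claw": 0,"slide": [8,0,-4],"twist": 0},
    {"claw": 0,"slide": [8,0,-4],"twist": 0}
  ]
}}

```text
time_s: 54.95
position: [0.3522, -0.3566, 0.2563]
eef_rot: [-0.061, -3.141, -0.002]
ft_force: [-0.4, -0.3, -0.2]
width: 0.0004
gripper_force: 0.0
```

```bash
python3 - <<'E'
from h import *
s=r.get_state();print(s['time_s'],s['position'],s['ft_force'])
a=r.grab_frame('top')[140:300,160:402,::-1];b=r.grab_frame('scene')[140:300,60:330,::-1]
v=np.vstack([cv2.resize(a,(484,320)),cv2.resize(b,(473,280))[:, :473].copy() if 0 else cv2.copyMakeBorder(cv2.resize(b,(473,280)),0,0,0,11,cv2.BORDER_CONSTANT)])
cv2.imwrite('pics/end.png',v)
E
```

```text
54.95 [ 0.35218618 -0.35664017  0.25627903] [-0.4183025  -0.25115885 -0.15187466]
```

View pics/end.png

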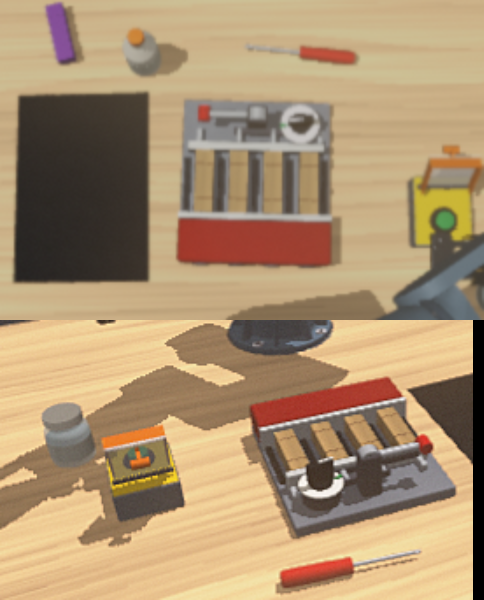

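The final views show the mat empty, all four blanks clamped, the lever level, the guard up, and the bottle, screwdriver and jar where they were. Handing in.

```bash
python3 -c "
from rig import r
print(r.sign_off())"
```

```text
the job is handed in; nothing more can be done
None
```

The job is done and handed in at about 55 s: the four blanks are clamped one to a bay, the nut is set on the green mark, the lever is down, the guard is up, and the start button was pressed fully in.

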